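# Clamp the sample pots in the shaker cradle

## Task

Take the stack of yellow sample pots apart and stand every yellow pot, from the stack and from the desk, upright in the trough of the shaker cradle; lay the blue spacer plates squarely on the blue plate at the left, in one flat pile. With all the pots in, turn the cradle's black knob clockwise until its clutch slips and clicks, so that the jaw grips the pots, and stop within a quarter turn of slipping. Leave everything else on the desk where it is.

Things in the scene. Friction and masses are not known exactly. Their poses are not given: they have to be found in the camera images.
- cradle: shaker cradle, a grey fixed housing 124 mm (its x) by 395 mm (its y), 45 mm high, with a trough along its y on top; origin on the desk, z up. Along y the trough is clear from -114 to +174 mm (two end stops); across, from the jaw's face at x = -33 mm + clamp_jaw to the fixed wall's face at x = +33 mm. The clamp knob stands at x = 0, y = -163 mm.
- trough_in (a point): middle of the trough floor: 45 mm above the desk, at x = 0, y = +30 mm of the cradle, axes as the cradle's. The fixed wall, end stops and jaw stand 22 mm above this floor and are 6 to 12 mm thick.
- clamp_jaw (a joint): travel in m of the aluminium clamp jaw (a bar along the trough's -x side) towards the fixed wall at +x; moved by the clamp screw only, 9 mm per rad. 0 = wide open (66 mm clear); starts between 0 and 0.0055; grips the 46 mm bodies of the pots, all at once, at about 0.020.
- clamp_screw (a joint): angle in rad of the clamp screw (aluminium collar with a red mark, 68 mm across, under the knob); grows clockwise seen from above, starts between 0 and 0.6; turns with the knob (about 0.05 N m) until the jaw grips, at about 2.2 to 2.3 rad.
- clamp_knob (a joint): slip in rad of the black knob against the clamp screw (torque-limiting clutch). 0 at the start (red marks of knob and collar in line); stays about 0 while the screw turns, and grows clockwise when the clutch slips at about 0.22 N m: jaw and collar then stand still while the knob turns on. A click is some 0.35 rad.
- knob_grip (a point): middle of the black knob's upright grip bar, on the knob's vertical axis, 83 mm above the desk. The bar is 58 mm long along this frame's x, 16 mm thick along its y, 32 mm high (67 to 99 mm above the desk). The frame turns with the knob; its z is up.
- plate_0_mid (a point): centre (half-way up) of a blue rigid spacer plate, 156 mm (its x) by 50 mm (its y) by 8 mm, 0.16 kg; it lies flat on the desk at the left from the start: the bottom of the plate pile.
- plate_1_mid (a point): centre (half-way up) of a blue rigid spacer plate, 156 mm (its x) by 50 mm (its y) by 8 mm, 0.16 kg; it lies on the desk under the stack; pots a and b stand on it.
- plate_2_mid (a point): centre (half-way up) of a blue rigid spacer plate, 156 mm (its x) by 50 mm (its y) by 8 mm, 0.16 kg; it lies on the caps of pots a and b; pots c and d, if present, stand on it.
- pot_a_mid (a point): centre (half-way up, 27 mm above its underside) of a yellow sample pot, 54 mm high, upright: body 46 mm across up to 38 mm, ribbed white cap 50 mm across above that; 0.085 kg. Starts on plate 1, 48 mm along its -x.
- pot_a: the same pot a; origin at the centre of its underside.
- pot_b_mid (a point): centre (half-way up, 27 mm above its underside) of a yellow sample pot, 54 mm high, upright: body 46 mm across up to 38 mm, ribbed white cap 50 mm across above that; 0.085 kg. Starts on plate 1, 48 mm along its +x.
- pot_b: the same pot b; origin at the centre of its underside.
- pot_c_mid (a point): centre (half-way up, 27 mm above its underside) of a yellow sample pot, 54 mm high, upright: body 46 mm across up to 38 mm, ribbed white cap 50 mm across above that; 0.085 kg. Starts on plate 2, 48 mm along its -x (may be absent).
- pot_c: the same pot c; origin at the centre of its underside.
- pot_d_mid (a point): centre (half-way up, 27 mm above its underside) of a yellow sample pot, 54 mm high, upright: body 46 mm across up to 38 mm, ribbed white cap 50 mm across above that; 0.085 kg. Starts on plate 2, 48 mm along its +x (may be absent).
- pot_d: the same pot d; origin at the centre of its underside.
- pot_e_mid (a point): centre (half-way up, 27 mm above its underside) of a yellow sample pot, 54 mm high, upright: body 46 mm across up to 38 mm, ribbed white cap 50 mm across above that; 0.085 kg. Starts alone on the desk (may be absent).
- pot_e: the same pot e; origin at the centre of its underside.
- pot_f_mid (a point): centre (half-way up, 27 mm above its underside) of a yellow sample pot, 54 mm high, upright: body 46 mm across up to 38 mm, ribbed white cap 50 mm across above that; 0.085 kg. Starts alone on the desk (may be absent).
- pot_f: the same pot f; origin at the centre of its underside.
- black_pot: black sample pot with a white cap, 56 mm across, 60 mm high, standing behind the cradle; origin at the centre of its underside. Bystander: NOT one of the yellow pots, leave alone.
- notes: pad of yellow sticky notes, 76 x 78 x 20 mm, to the right in front; origin at the centre of its underside. Bystander, leave alone.

How it is judged:
By the outcome, as a careful person would: the job done as asked, in the order asked, and still so for the second after the job is handed in, with the robot touching nothing.
Of pot_c, pot_d, pot_e, pot_f only 1 to 3 are there at a start; the rules pass over those that are not, and their reading is None.
At some moment in a run one of pot_e, pot_f may be knocked a few centimetres aside while the robot is not near it.
It also fails if it takes over 210 s, if anything falls off the work surface, if the arm or the gripper's body presses on something with over 40 N, if the wrist force passes 120 N, or if a joint passes its speed limit or range.

## Robot

A 6-joint arm with a two-finger parallel gripper is mounted at the origin on a cart in front of the work surface, level with it; the furniture and walls round the work are solid. World frame = base frame: x ahead of the robot, y to its left, z up, the work surface at z = 0. Lengths are in mm, angles in rad, forces in N, time in s.
With the tool pointing down it reaches from about 350 to 875 mm from the base axis. Payload 4.2 kg.
Tool frame: the origin (TCP) lies at the very end of the fingers, on their centre line; the grasp point (between the pads) lies 19 mm behind it (arm.tcp_to_grasp is the x of the grasp point in the tool frame, in mm); x points along the fingers, z is the direction in which the jaws open and shut, and the axes are right-handed (so a half turn about x gives the same grasp; the last joint's range is limited). The gripper opens to 85 mm and grips with 20 to 120 N. Pads are 22 mm wide; open, the fingers measure 114 mm over their backs; the gripper's body (76 mm by 85 mm) begins 54 mm behind the grasp point. The pads swing forward as they close: fully open they stand 13 mm farther back than shut.
Start: joints at [-1.016, 0.385, 0.008, 0, -1.194, -0.259], TCP at [182.207, -597.829, 231.312] pointing down, gripper open.
Joint ranges: [-3.14, 3.14], [-1.21, 2.06], [-1.07, 1.41], [-3.16, 2.05], [-2.99, -0.16], [-3.1, 3.1]. Speed limits (rad/s): [2.79, 2.79, 3.14, 3.14, 3.14, 3.14].

## Interface

Orientations are given as a unit quaternion [x, y, z, w].
In Python, from bench import status, get_image, job, arm gives the robot as it stands.
- The arm moves only by the tool apply_moves, never from a script. Its argument "targets" is text: rows parted by semicolons, each of 5 numbers parted by spaces: the shift along the tool's x, y, z in mm, then the turn about the tool's x in degrees, then the gripper's target within -1 to 1 (shut at 1, half-way at 0, fully open at -1). In form: dx dy dz spin hand; .... A call has 1 to 10 rows; each row is the pose to reach, as a shift and turn from the pose commanded when the call began, along the tool's axes at that moment; what a row does not reach only later rows make up. A row lasts 1/12 s, in which the tool goes at most 41.7 mm and 7.16 degrees, less where a joint would pass 70% of its speed; a pose out of reach is approached as far as the arm can. A call with a gripper value outside its range is refused whole. The fingers move at their own pace and stop on an object; the grip force is fixed at half the most. Time passes only in rows, so rows that repeat a pose let the fingers close. It gives the time, the measured TCP pose, the force and the opening at its end, in the units of the state.
- status.read_state(): the state, without advancing time (a new reading comes with each control period).
- get_image(name): name is "scene" or "top" or "wrist"; returns a dict with "img" (384x512x3 uint8, red, green, blue), "mtx" (3x3 intrinsics, pixels), "world_from_camera" (4x4, takes a point from camera to world coordinates). Camera axes: x right, y down, z forward; pixel columns grow to the right and rows downward; lengths in mm; the calibration is good to about 2 mm. The wrist camera is an equidistant fisheye: a pixel r from the principal point sees the ray r / f radians off the axis. A picture is of the moment at which its call begins. There is no depth.
- job.job_done(): hands the job in, once; it reports no verdict.
The state is a dict: "clock": time; "joints": joint angles; "joint_vel": joint speeds; "joint_efforts": joint torques, N m; "position": TCP position; "ee_rot": TCP orientation; "contact_force": force on the tool from outside, world axes, zero at the start; "wrist_torque": the same for the moment, N m; "gripper_width": finger opening in mm.
Only numpy, scipy, OpenCV 4.12 (cv2) and the standard library are available. Lean on these libraries where they do the work, as an engineer would, in place of code of your own. Each camera call takes 0.05 s, during which the arm holds its last target.

## Working session

There is one attempt and no reset: what is moved stays moved. The work goes in short steps, Python scripts to look and compute and a tool call to move; the robot and the scene stay as the last step left them, time stands still between calls to the robot, and variables do not carry over. Pictures are saved under pics/ and viewed, and the job is handed in when it is done.

Besides the shell and the picture viewer there is one more tool, called after "Call:" as name(argument=value, ...), one argument or row to a line, values as JSON. apply_moves: Moves the arm, as the interface text tells. Its arguments: {"type":"object","properties":{"targets":{"type":"string"}},"required":["targets"]}

```bash
ls; mkdir -p pics; python3 - <<'E'
from bench import status,get_image,job,arm
import cv2
print(status.read_state())
print([a for a in dir(arm) if a[0]!='_'])
for n in("scene","top","wrist"):
    d=get_image(n);cv2.imwrite(f"pics/{n}0.png",d["img"][...,::-1]);print(n,d["mtx"].round(2).tolist(),d["world_from_camera"].round(3).tolist())
E
```

```text
pics
{'clock': 0.0, 'joints': array([-1.01640882e+00,  3.85555884e-01,  6.59928872e-03, -5.18550344e-04,
       -1.19398622e+00, -2.58602032e-01]), 'joint_vel': array([ 0.0002627 , -0.00123727,  0.00178057,  0.00109479,  0.00046626,
       -0.00039193]), 'joint_efforts': array([ 7.41042750e-04, -3.92294312e+01,  1.88399112e+01,  4.18602079e+00,
       -4.61199641e-03,  8.44045644e-06]), 'position': array([ 182.03065111, -597.28260275,  230.20870037]), 'ee_rot': array([-0.56753635,  0.42047986,  0.56882043,  0.42135792]), 'contact_force': array([-0.5319987 ,  0.54214925,  0.48829003]), 'wrist_torque': array([-0.0168825 ,  0.02167347, -0.01369064]), 'gripper_width': 85.62538822770864}
['IKError', 'tcp_to_grasp']
scene [[373.27, 0.0, 265.54], [0.0, 373.27, 190.28], [0.0, 0.0, 1.0]] [[-0.661, -0.466, 0.588, -142.98], [-0.75, 0.414, -0.516, 545.577], [-0.003, -0.782, -0.623, 792.399], [0.0, 0.0, 0.0, 1.0]]
top [[350.89, 0.0, 258.52], [0.0, 350.89, 196.02], [0.0, 0.0, 1.0]] [[-0.022, -0.991, 0.131, 383.806], [-1.0, 0.023, 0.006, -28.379], [-0.009, -0.131, -0.991, 1247.981], [0.0, 0.0, 0.0, 1.0]]
wrist [[297.32, 0.0, 250.8], [0.0, 297.32, 197.14], [0.0, 0.0, 1.0]] [[-0.292, 0.909, 0.297, 104.967], [0.956, 0.277, 0.092, -621.371], [0.001, 0.311, -0.951, 372.455], [0.0, 0.0, 0.0, 1.0]]
```

View pics/scene0.png

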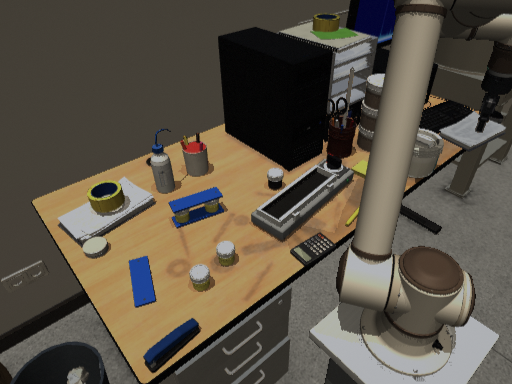

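View pics/top0.png

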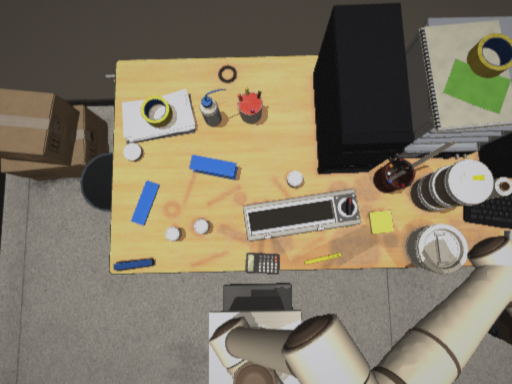

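View pics/wrist0.png

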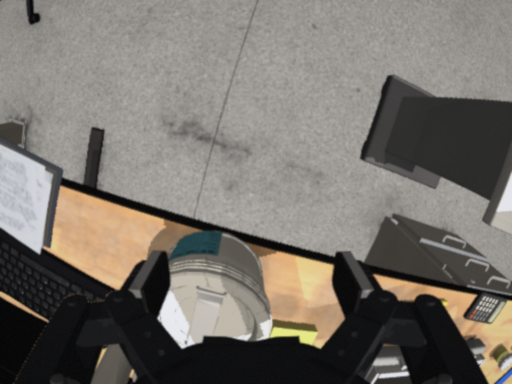

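```bash
cat > h.py <<'E'
from bench import status,get_image,job,arm
import cv2,numpy as np
from scipy.spatial.transform import Rotation as R
def pix(d,u,v,z,fish=False):
    K=d["mtx"];T=d["world_from_camera"]
    x=(u-K[0,2])/K[0,0];y=(v-K[1,2])/K[1,1]
    if fish:
        r=np.hypot(x,y);ray=np.array([x/r*np.sin(r),y/r*np.sin(r),np.cos(r)]) if r>0 else np.array([0,0,1.])
    else: ray=np.array([x,y,1.])
    w=T[:3,:3]@ray;o=T[:3,3]
    return (o+w*(z-o[2])/w[2])
def proj(d,P,fish=False):
    T=d["world_from_camera"];c=T[:3,:3].T@(np.array(P,float)-T[:3,3]);K=d["mtx"]
    if fish:
        t=np.arctan2(np.hypot(c[0],c[1]),c[2]);n=np.hypot(c[0],c[1]);return K[0,2]+K[0,0]*t*c[0]/n,K[1,2]+K[1,1]*t*c[1]/n
    return K[0,2]+K[0,0]*c[0]/c[2],K[1,2]+K[1,1]*c[1]/c[2]
def crop(d,name,u0,v0,u1,v1,s):
    im=d["img"][v0:v1,u0:u1,::-1];im=cv2.resize(im,None,fx=s,fy=s,interpolation=cv2.INTER_CUBIC);cv2.imwrite(f"pics/{name}.png",im)
def rel(P,yaw=None):
    """shift in tool axes from measured TCP to world TCP P; spin so that tool z (jaw) has world heading yaw"""
    s=status.read_state();r=R.from_quat(s["ee_rot"]);m=r.as_matrix()
    out=m.T@(np.array(P)-s["position"])
    sp=None
    if yaw is not None:
        t=m.T@np.array([np.cos(yaw),np.sin(yaw),0]);a=np.degrees(np.arctan2(-t[1],t[2]));sp=(a,(a+180+180)%360-180)
    return out.round(1),sp
E
python3 - <<'E'
from h import *
d=get_image("top")
crop(d,"t1",120,140,250,260,6)
crop(d,"t2",235,160,365,250,6)
s=status.read_state();print(R.from_quat(s["ee_rot"]).as_matrix().round(3))
E
```

```text
[[-0.    -0.957 -0.291]
 [ 0.001 -0.291  0.957]
 [-1.     0.     0.001]]
```

View pics/t1.png

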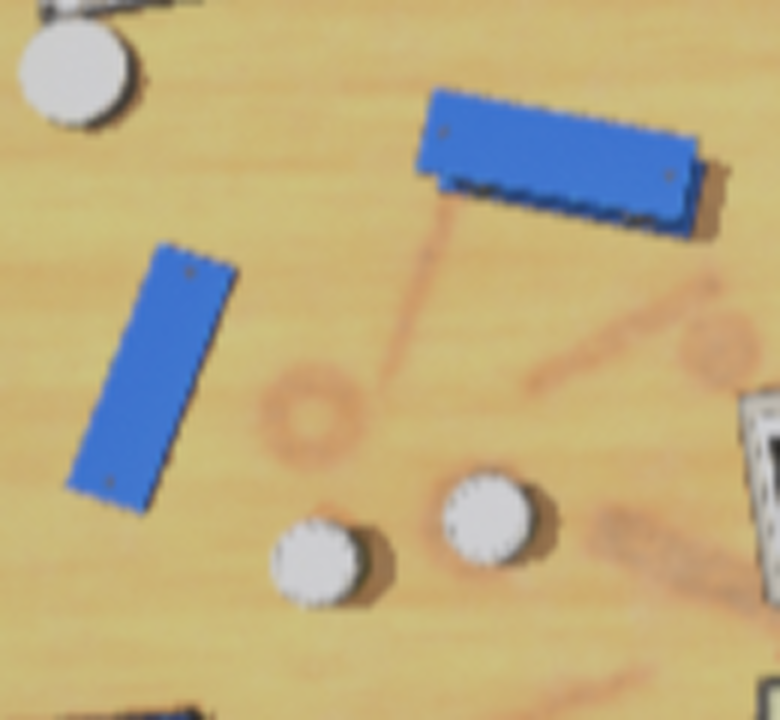

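View pics/t2.png

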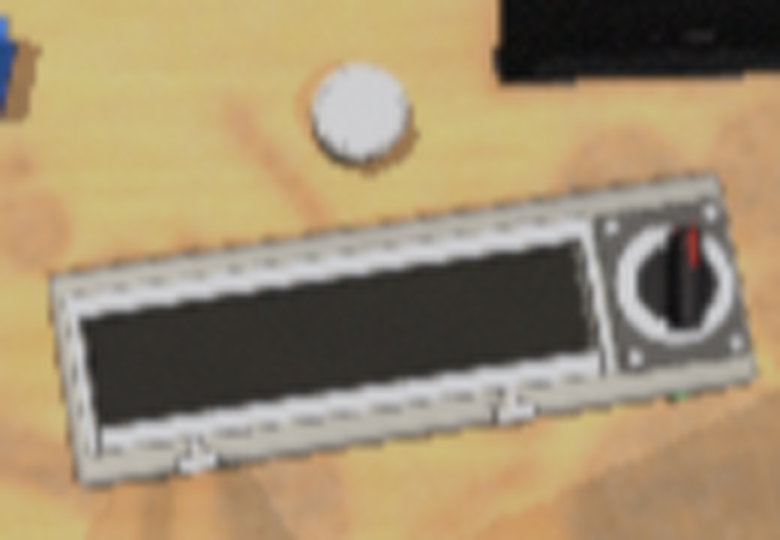

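```bash
python3 - <<'E'
from h import *
d=get_image("top")
def q(U,V,off,z): return pix(d,(U+.5)/6-.5+off[0],(V+.5)/6-.5+off[1],z)[:2]
A=(120,140);B=(235,160)
for nm,pts,off,z in [("plate2",[(435,88),(698,138),(685,222),(418,172)],A,70),("plate0",[(162,243),(240,267),(147,515),(66,487)],A,8),("cradle",[(50,275),(715,175),(757,378),(82,487)],B,45)]:
    c=np.array([q(u,v,off,z) for u,v in pts]);print(nm,c.round(1).tolist(),c.mean(0).round(1));e=np.roll(c,-1,0)-c;print(np.hypot(*e.T).round(1),np.degrees(np.arctan2(e[:,1],e[:,0])).round(1))
print("plate1 BR,BL",q(692,238,A,8),q(440,190,A,8))
print("pots",q(317,563,A,54),q(488,518,A,54),"black",q(358,110,B,60))
print("knob top bar",q(687,280,B,99),q(675,283,B,58))
E
```

```text
plate2 [[690.0, 204.6], [657.1, 53.8], [608.4, 61.9], [641.1, 214.2]] [649.1 133.6]
[154.3  49.3 155.7  49.9] [-102.3  170.6   77.9  -11.1]
plate0 [[614.8, 380.4], [599.2, 333.3], [452.3, 386.0], [469.8, 434.3]] [534.  383.5]
[ 49.6 156.1  51.4 154.7] [-108.4  160.3   70.   -20.4]
cradle [[511.5, 33.5], [560.7, -350.9], [443.4, -368.1], [390.2, 17.2]] [ 476.4 -167.1]
[387.5 118.5 389.  122.3] [ -82.7 -171.7   97.9    7.6]
plate1 BR,BL [610.42971417  62.5755022 ] [643.25022835 213.63491615]
pots [420.48560396 273.72077181] [443.71560397 176.91308605] black [ 600.79341279 -145.20986969]
knob top bar [ 495.03760371 -317.84888522] [ 497.45485156 -321.30191403]
```

```bash
python3 - <<'E'
from h import *
print(rel([649,134,200],np.radians(168)))
E
```

```text
(array([  31.3, -659.8,  563.8]), (np.float64(-61.05885991011445), np.float64(118.94114008988555)))
```

Call:
apply_moves(
  targets="0 -30 26 -3 -1; 0 -60 51 -6 -1; 0 -90 77 -9 -1; 0 -120 102 -12 -1; 0 -150 128 -15 -1; 0 -180 153 -18 -1; 0 -210 179 -21 -1; 0 -240 205 -24 -1; 0 -270 230 -27 -1; 0 -300 256 -30 -1",
)

```text
clock: 1.08
position: [395.1, -263.7, 231.6]
ee_rot: [0.658, -0.259, -0.658, -0.259]
contact_force: [0.4, -0.4, 0.3]
gripper_width: 85.5
```

```bash
python3 - <<'E'
from h import *
print(status.read_state());print(rel([649,134,200],np.radians(168)))
E
```

```text
{'clock': 1.0833, 'joints': array([-2.45476565e-01,  1.26927975e-01, -3.44890760e-01,  5.46614501e-05,
       -1.09841529e+00, -5.03382712e-01]), 'joint_vel': array([ 1.02177568, -0.04926624, -0.05899015,  0.00394435,  0.01505889,
       -0.38890678]), 'joint_efforts': array([ -4.30669874, -26.01512253,  17.47725427,   3.86812225,
        -0.12313313,   0.26336149]), 'position': array([ 395.14595486, -263.74908946,  231.55238518]), 'ee_rot': array([ 0.65831842, -0.25860178, -0.65791968, -0.25861877]), 'contact_force': array([ 0.35133332, -0.42902266,  0.25088789]), 'wrist_torque': array([-0.04979655, -0.17178825, -0.01044862]), 'gripper_width': 85.51821339446137}
(array([  31.6, -464.2,   84.9]), (np.float64(-30.90505289000912), np.float64(149.09494710999087)))
```

Call:
apply_moves(
  targets="3 -36 6 -3 -1; 6 -70 13 -6 -1; 9 -105 19 -9 -1; 12 -140 26 -12 -1; 15 -175 32 -15 -1; 18 -210 38 -18 -1; 21 -245 45 -21 -1; 24 -280 51 -24 -1; 26 -315 58 -27 -1; 28 -350 64 -31 -1",
)

```text
clock: 1.92
position: [587.2, 35.7, 203.1]
ee_rot: [-0.703, 0.073, 0.703, 0.073]
contact_force: [1.1, -0.1, -0.9]
gripper_width: 85.3
```

```bash
python3 - <<'E'
from h import *
d=get_image("wrist");cv2.imwrite("pics/w1.png",d["img"][...,::-1])
print(status.read_state()["position"],rel([649,134,200],np.radians(168)))
np.save("w1.npy",d,allow_pickle=True)
E
```

```text
[590.97173953  39.93697874 202.26089745] (array([   2.5, -103.7,  -38.2]), (np.float64(0.5335589349423804), np.float64(-179.4664410650576)))
```

View pics/w1.png

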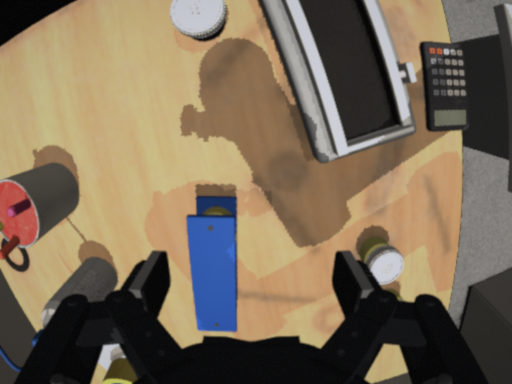

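```bash
python3 - <<'E'
from h import *
d=np.load("w1.npy",allow_pickle=True).item()
crop(d,"w1c",170,180,410,340,3)
c=np.array([pix(d,u,v,70,True)[:2] for u,v in [(188,215.5),(237,213.5),(238,331),(197,331)]]);print(c.round(1),c.mean(0));e=np.roll(c,-1,0)-c;print(np.hypot(*e.T).round(1),np.degrees(np.arctan2(e[:,1],e[:,0])).round(1))
E
```

```text
[[654.4  51.1]
 [605.2  58.9]
 [639.7 213. ]
 [690.9 204.7]] [647.58183246 131.91434169]
[ 49.8 157.9  51.9 157.9] [ 171.    77.4   -9.2 -103.4]
```

View pics/w1c.png

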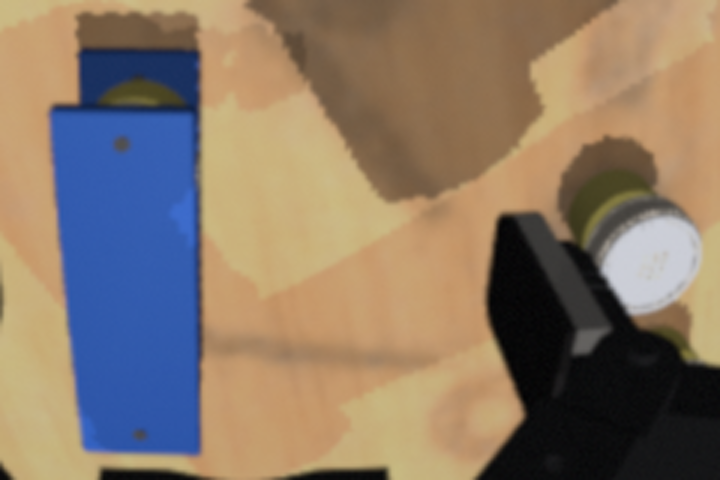

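```bash
python3 - <<'E'
from h import *
print(rel([648.5,133,120],np.radians(167.9)));print(rel([648.5,133,57]))
E
```

```text
(array([  82.5, -102.5,  -37.7]), (np.float64(0.6335591947635221), np.float64(-179.3664408052365)))
(array([ 145.5, -102.5,  -37.5]), None)
```

Call:
apply_moves(
  targets="10 -30 -10 0 -1; 30 -60 -20 0.6 -1; 50 -90 -33 0.6 -1; 70 -102 -37 0.6 -1; 95 -102.5 -37.6 0.6 -1; 115 -102.5 -37.6 0.6 -1; 130 -102.5 -37.6 0.6 -1; 140 -102.5 -37.6 0.6 -1; 145 -102.5 -37.6 0.6 -1; 145 -102.5 -37.6 0.6 -1",
)

```text
clock: 2.8
position: [644.4, 126.0, 57.2]
ee_rot: [-0.702, 0.078, 0.703, 0.078]
contact_force: [-0.0, 0.3, 0.0]
gripper_width: 85.5
```

```bash
python3 - <<'E'
from h import *
d=get_image("wrist");cv2.imwrite("pics/w2.png",d["img"][...,::-1])
print(status.read_state()["position"],rel([648.5,133,57],np.radians(167.9)))
E
```

```text
[645.11688266 126.24186033  58.50427051] (array([ 1.5, -7.3, -1.8]), (np.float64(-0.5533500868986954), np.float64(179.44664991310128)))
```

View pics/w2.png

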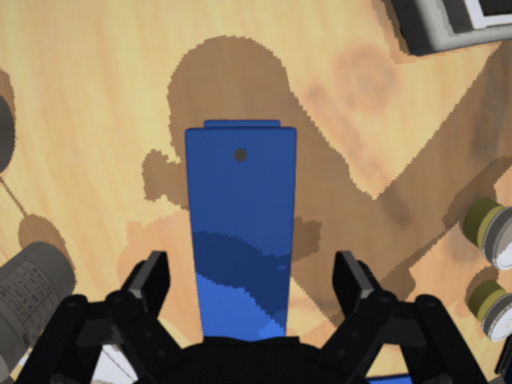

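Call:
apply_moves(
  targets="1.5 -7 -2.7 0 -1; 1.5 -7 -2.7 0 -1; 1.5 -7 -2.7 0 -1; 1.5 -7 -2.7 0 0; 1.5 -7 -2.7 0 0; 1.5 -7 -2.7 0 0.2; 1.5 -7 -2.7 0 0.4; 1.5 -7 -2.7 0 0.6; 1.5 -7 -2.7 0 1; 1.5 -7 -2.7 0 1",
)

```text
clock: 3.68
position: [649.6, 132.7, 57.6]
ee_rot: [0.703, -0.078, -0.702, -0.078]
contact_force: [-0.2, 0.2, 6.0]
gripper_width: 48.3
```

```bash
python3 - <<'E'
from h import *
d=get_image("wrist");cv2.imwrite("pics/w3.png",d["img"][...,::-1])
s=status.read_state();print(s["position"],s["gripper_width"],s["contact_force"],rel([534,383.5,57],np.radians(160)))
E
```

```text
[649.61379848 132.75602201  57.64996553] 48.255681247413094 [-0.95079977  0.07656371  5.13345128] (array([   0.6, -219.4,  167.7]), (np.float64(7.365148323035642), np.float64(-172.63485167696433)))
```

View pics/w3.png

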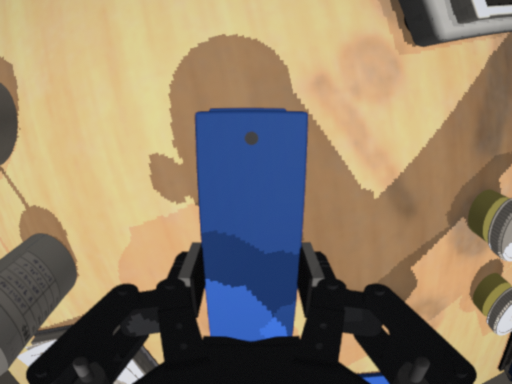

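Call:
apply_moves(
  targets="-5 0 0 0 1; -15 0 0 0 1; -30 0 0 0 1; -45 0 0 0 1; -55 0 0 0 1; -60 -10 8 -5 1; -60 -30 24 -11 1; -60 -55 42 -17 1; -60 -80 60 -23 1; -60 -105 80 -29 1",
)

```text
clock: 4.57
position: [593.2, 253.2, 116.7]
ee_rot: [-0.699, -0.102, 0.7, -0.102]
contact_force: [0.7, 0.7, -1.8]
gripper_width: 48.5
```

```bash
python3 - <<'E'
from h import *
s=status.read_state();print(s["position"],s["gripper_width"],s["contact_force"],s["joints"],rel([534,383.5,117],np.radians(250)))
E
```

```text
[593.22344163 253.18152719 116.68839372] 48.464777517981354 [ 0.68244552  0.65117609 -1.84903097] [ 6.53598426e-01  5.12852841e-01 -8.77795885e-02 -3.79412127e-04
 -9.70873879e-01 -3.64102509e-01] (array([  -0.3, -141.8,   19.6]), (np.float64(-53.4253933027904), np.float64(126.57460669720962)))
```

Call:
apply_moves(
  targets="0 -15 2 -6 1; 0 -35 5 -12 1; 0 -60 9 -18 1; 0 -85 12 -24 1; 0 -105 15 -30 1; 0 -120 17 -36 1; 0 -130 18 -42 1; 0 -138 19 -48 1; 0 -141.8 19.6 -53.4 1; 0 -141.8 19.6 -53.4 1",
)

```text
clock: 5.4
position: [534.5, 383.7, 116.5]
ee_rot: [-0.579, -0.405, 0.58, -0.405]
contact_force: [-0.2, 0.9, -1.2]
gripper_width: 48.4
```

```bash
python3 - <<'E'
from h import *
d=get_image("wrist");cv2.imwrite("pics/w4.png",d["img"][...,::-1])
s=status.read_state();print(s["position"],s["gripper_width"],s["contact_force"],rel([534,383.5,117],np.radians(250)))
np.save("w4.npy",d,allow_pickle=True)
E
```

```text
[534.73593736 383.21403324 116.53271614] 48.3758802426673 [ 0.11109977  0.067199   -0.46567892] (array([-0.5, -0.8, -0. ]), (np.float64(-0.3344790536701286), np.float64(179.66552094632988)))
```

View pics/w4.png

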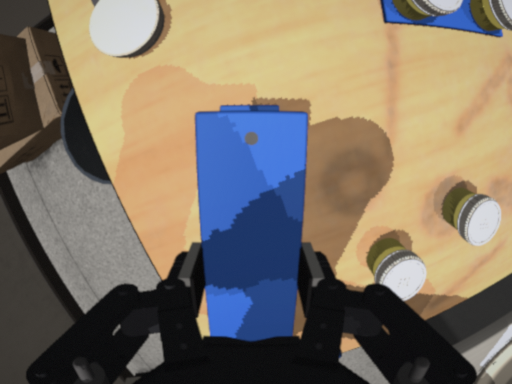

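```bash
python3 - <<'E'
from h import *
d=np.load("w4.npy",allow_pickle=True).item()
crop(d,"w4c",180,90,330,130,5)
E
```

```text
(no output)
```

View pics/w4c.png

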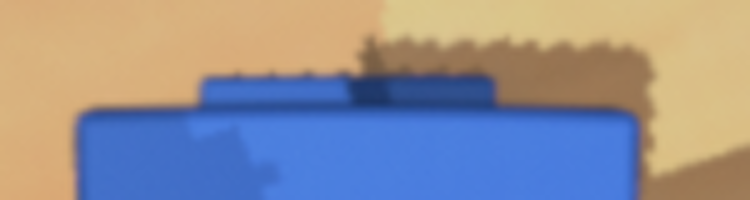

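```bash
python3 - <<'E'
from h import *
d=np.load("w4.npy",allow_pickle=True).item()
a=[pix(d,u,v,8,True)[:2] for u,v in [(220.4,105.2),(279,105.2)]]
b=[pix(d,u,v,129,True)[:2] for u,v in [(195.6,112),(307.6,112)]]
for p,q in (a,b): print(p,q,np.hypot(*(q-p)),np.degrees(np.arctan2(*(q-p)[::-1])),(p+q)/2)
m=R.from_quat(status.read_state()["ee_rot"]).as_matrix()
print((np.append((a[0]+a[1]-b[0]-b[1])/2,0)@m))
E
```

```text
[615.75142915 379.85656678] [599.00671253 334.07213061] 48.750385954142715 -110.08895437426506 [607.37907084 356.96434869]
[613.65652385 379.45220311] [596.98324154 333.68578707] 48.708964068451245 -110.01731988326705 [605.3198827  356.56899509]
[-0.00199478  1.7934738  -1.08628176]
```

Call:
apply_moves(
  targets="20 1.5 -0.8 0 1; 45 1.5 -0.8 0 1; 70 1.5 -0.8 0 1; 85 1.5 -0.8 0 1; 95 1.5 -0.8 0 1; 102 1.5 -0.8 0 1; 106 1.5 -0.8 0 1; 109 1.5 -0.8 0 1; 110.5 1.5 -0.8 0 1; 111 1.5 -0.8 0 1",
)

```text
clock: 6.28
position: [537.3, 383.7, 6.5]
ee_rot: [0.581, 0.404, -0.58, 0.404]
contact_force: [-0.4, 0.9, -1.3]
gripper_width: 48.4
```

```bash
python3 - <<'E'
from h import *
d=get_image("wrist");cv2.imwrite("pics/w5.png",d["img"][...,::-1])
s=status.read_state();print(s["position"],s["gripper_width"],s["contact_force"],rel([534,383.5,3.6],np.radians(250)))
E
```

```text
[537.28182692 383.67399384   6.4873308 ] 48.48332691560646 [-0.55945141 -0.06165097 -1.74293302] (array([ 2.9, -3. ,  1.3]), (np.float64(-0.25880474385290214), np.float64(179.74119525614708)))
```

View pics/w5.png

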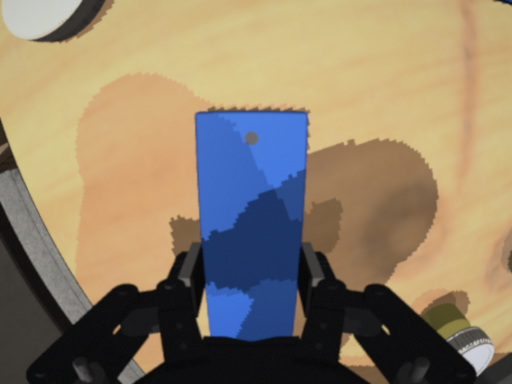

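Call:
apply_moves(
  targets="1 0 0 0 1; 2 0 0 0 1; 2.6 0 0 0 1; 2.6 0 0 0 1",
)

```text
clock: 6.67
position: [537.6, 383.9, 4.6]
ee_rot: [0.581, 0.404, -0.579, 0.405]
contact_force: [-0.4, -0.5, 4.5]
gripper_width: 48.2
```

Call:
apply_moves(
  targets="2.6 0 0 0 0.3; 2.6 0 0 0 0; 2.6 0 0 0 -1; 2.6 0 0 0 -1; 2.6 0 0 0 -1; -10 0 0 0 -1; -30 0 0 0 -1; -60 0 0 0 -1; -100 0 0 0 -1; -125 0 0 0 -1",
)

```text
clock: 7.5
position: [538.1, 384.1, 132.7]
ee_rot: [0.582, 0.405, -0.578, 0.405]
contact_force: [0.7, 1.4, 1.3]
gripper_width: 85.6
```

```bash
python3 - <<'E'
from h import *
d=get_image("wrist");cv2.imwrite("pics/w6.png",d["img"][...,::-1])
t=get_image("top");crop(t,"t6",120,140,250,260,6)
s=status.read_state();print(s["position"],s["gripper_width"],s["contact_force"])
np.save("w6.npy",d,allow_pickle=True)
E
```

```text
[539.69233154 385.75638009 135.48702125] 85.63264461294747 [ 0.68541788  0.28447893 -0.51426419]
```

View pics/w6.png

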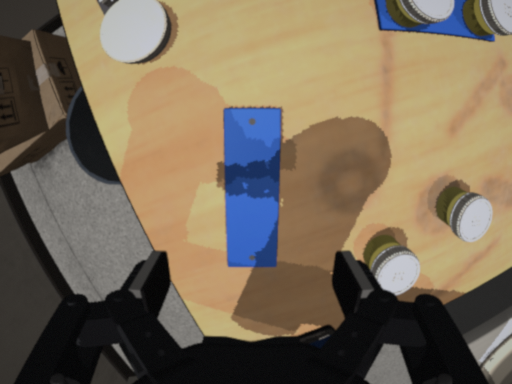

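View pics/t6.png

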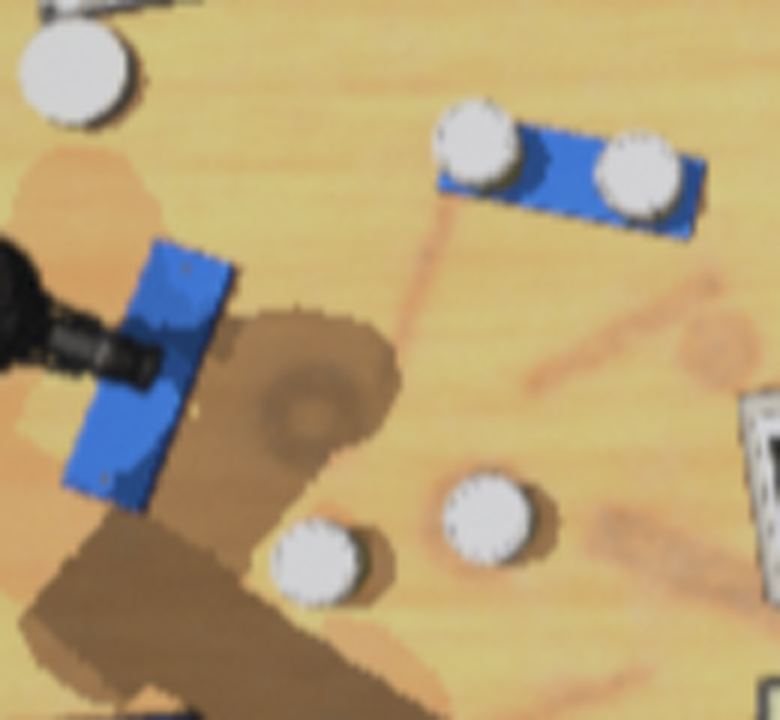

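```bash
python3 - <<'E'
from h import *
d=get_image("top")
def q(U,V,off,z): return pix(d,(U+.5)/6-.5+off[0],(V+.5)/6-.5+off[1],z)[:2]
A=(120,140)
print(q(475,142,A,62),q(639,173,A,62),q(317,563,A,54),q(488,518,A,54))
print("plate1",[q(u,v,A,8).round(1) for u,v in [(692,238),(440,190),(707,160)]])
c=np.array([q(u,v,A,16) for u,v in [(158,238),(236,265),(145,513),(63,485)]]);print(c.mean(0),c)
w=np.load("w6.npy",allow_pickle=True).item()
c=np.array([pix(w,u,v,16,True)[:2] for u,v in [(223.5,108),(282,108),(276,266),(228.5,267)]]);print(c.mean(0),c)
print(rel([600,280,135],np.radians(168)))
E
```

```text
[659.6451002  182.97352733] [639.19207724  88.59116006] [420.48560396 273.72077181] [443.71560397 176.91308605]
plate1 [array([610.4,  62.6]), array([643.3, 213.6]), array([657.8,  52.9])]
[534.7447597  382.84737389] [[616.43139061 380.24890739]
 [599.03361778 333.41791573]
 [453.01670607 384.5623451 ]
 [470.49732434 433.16032733]]
[535.78419947 382.69465131] [[616.94196145 379.61976217]
 [599.65907215 332.31290833]
 [455.56091026 386.61857295]
 [470.97485403 432.2273618 ]]
(array([-3. , 94.2, 76.7]), (np.float64(81.7596844129871), np.float64(-98.2403155870129)))
```

```bash
python3 - <<'E'
from h import *
print(rel([659.6,183,120],np.radians(168)))
E
```

```text
(array([ 11.7, 183.7, 147.2]), (np.float64(81.7596844129871), np.float64(-98.2403155870129)))
```

Call:
apply_moves(
  targets="0 18 15 7 -1; 0 40 32 14 -1; 0 62 50 21 -1; 0 84 68 28 -1; 0 106 85 35 -1; 0 128 103 42 -1; 0 150 120 49 -1; 4 168 135 56 -1; 8 178 142 63 -1; 12 183.7 147.2 70 -1",
)

```text
clock: 8.48
position: [658.5, 179.4, 114.6]
ee_rot: [-0.706, 0.005, 0.708, 0.004]
contact_force: [0.0, -0.0, 1.2]
gripper_width: 85.3
```

```bash
python3 - <<'E'
from h import *
status.read_state()
d=get_image("wrist");cv2.imwrite("pics/w7.png",d["img"][...,::-1]);np.save("w7.npy",d,allow_pickle=True)
print(status.read_state()["position"],rel([659.6,183,35],np.radians(168)))
E
```

```text
[658.07317884 178.66009567 113.45979635] (array([78.4, -4.5, -1.8]), (np.float64(11.000861998582714), np.float64(-168.9991380014173)))
```

View pics/w7.png

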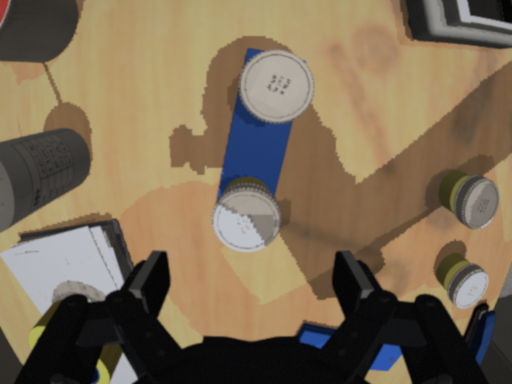

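```bash
python3 - <<'E'
from h import *
d=np.load("w7.npy",allow_pickle=True).item()
print(pix(d,246,220,62,True),pix(d,277,87,62,True))
E
```

```text
[660.8591945  179.55822498  62.        ] [639.52595686  88.33038395  62.        ]
```

Call:
apply_moves(
  targets="10 -2.9 -2.4 6 -1; 25 -2.9 -2.4 11 -1; 45 -2.9 -2.4 11 -1; 60 -2.9 -2.4 11 -1; 70 -2.9 -2.4 11 -1; 78 -2.9 -2.4 11 -1; 78 -2.9 -2.4 11 -1; 78 -2.9 -2.4 11 0; 78 -2.9 -2.4 11 0; 78 -2.9 -2.4 11 0.2",
)

```text
clock: 9.37
position: [661.5, 184.9, 39.4]
ee_rot: [0.704, -0.069, -0.703, -0.07]
contact_force: [1.0, -1.2, 0.2]
gripper_width: 51.8
```

Call:
apply_moves(
  targets="0 0 0 0 0.4; 0 0 0 0 0.7; 0 0 0 0 1; 0 0 0 0 1; 0 0 0 0 1; -8 0 0 0 1; -20 0 0 0 1; -40 0 0 0 1; -65 0 0 0 1; -80 0 0 0 1",
)

```text
clock: 10.2
position: [661.5, 184.6, 121.3]
ee_rot: [0.705, -0.069, -0.703, -0.07]
contact_force: [0.3, -0.5, 0.5]
gripper_width: 48.5
```

```bash
python3 - <<'E'
from h import *
d=get_image("wrist");cv2.imwrite("pics/w8.png",d["img"][...,::-1]);np.save("w8.npy",d,allow_pickle=True)
s=status.read_state();print(s["position"],s["gripper_width"],s["contact_force"],rel([440,-60,150],np.radians(187.6)))
E
```

```text
[663.19596413 185.17242448 124.60015443] 48.895292539226986 [0.20355181 0.32631532 2.66637323] (array([-27.8, 283.7, 171.1]), (np.float64(-18.799708806635685), np.float64(161.2002911933643)))
```

View pics/w8.png

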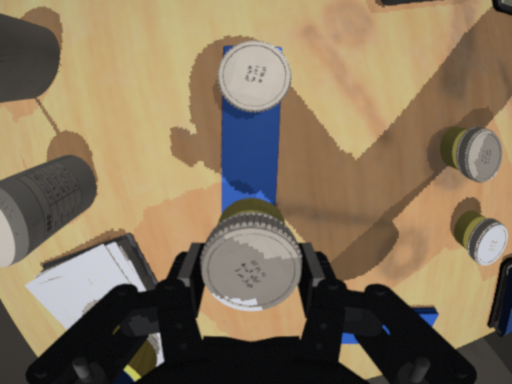

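```bash
python3 - <<'E'
from h import *
print(rel([460.5,-33,150],np.radians(187.6)))
E
```

```text
(array([-27.6, 253.3, 156.3]), (np.float64(-18.799708806635685), np.float64(161.2002911933643)))
```

Call:
apply_moves(
  targets="-6 18 11 -1 1; -12 43 27 -3 1; -18 71 44 -5 1; -24 99 61 -7 1; -27 127 78 -10 1; -27 155 96 -12 1; -27 183 113 -14 1; -27 211 130 -16 1; -27 236 146 -18 1; -27.5 250 155 -18.8 1",
)

```text
clock: 11.08
position: [456.6, -32.4, 145.6]
ee_rot: [-0.705, -0.046, 0.706, -0.046]
contact_force: [0.6, 0.3, -0.5]
gripper_width: 48.5
```

```bash
python3 - <<'E'
from h import *
d=get_image("wrist");cv2.imwrite("pics/w9.png",d["img"][...,::-1])
d=get_image("wrist");cv2.imwrite("pics/w9.png",d["img"][...,::-1]);np.save("w9.npy",d,allow_pickle=True)
s=status.read_state();print(s["position"],s["gripper_width"],s["contact_force"],rel([460.5,-33,150],np.radians(187.6)))
E
```

```text
[457.26860173 -32.11587509 145.92673448] 48.48874549782492 [-0.12849297  1.242084   -0.24980192] (array([-4.1,  1.3, -3.1]), (np.float64(-0.19602854396130565), np.float64(179.80397145603865)))
```

View pics/w9.png

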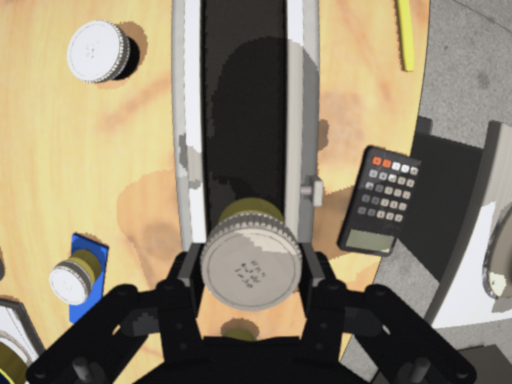

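```bash
python3 - <<'E'
from h import *
d=np.load("w9.npy",allow_pickle=True).item()
crop(d,"w9c",160,40,340,200,4)
E
```

```text
(no output)
```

View pics/w9c.png

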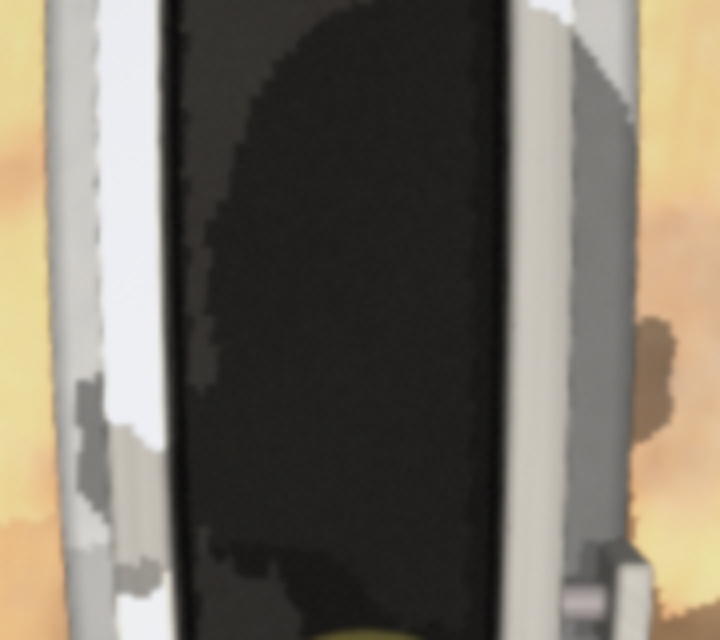

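```bash
python3 - <<'E'
from h import *
d=np.load("w9.npy",allow_pickle=True).item()
L=[pix(d,u,v,67,True)[:2] for u,v in [(202,120),(204,180)]]
Rr=[pix(d,u,v,67,True)[:2] for u,v in [(287,120),(285.5,180)]]
print(L,Rr)
for p,q in(L,Rr): e=q-p;print(np.degrees(np.arctan2(e[1],e[0])))
H=[pix(d,u,v,45,True)[:2] for u,v in [(173.7,120),(318.7,120)]]
th=np.radians(7.6);ex=np.array([np.cos(th),np.sin(th)])
print([p@ex for p in L+Rr+H])
print("origin est ex", np.array([476.4,-167.1])@ex, "tcp",status.read_state()["position"][:2]@ex)
E
```

```text
[array([498.52507463, -96.47266389]), array([492.51828733, -50.66565261])] [array([ 436.11680156, -104.43773707]), array([430.0953446 , -58.75895462])]
97.47071121424317
97.50953192164513
[np.float64(481.38667489146553), np.float64(481.4909239343732), np.float64(418.47319295954367), np.float64(418.5459421263969), np.float64(508.7568517263993), np.float64(389.2585269088564)]
origin est ex 450.11504056386923 tcp 449.0042143992782
```

Call:
apply_moves(
  targets="15 0 -1 0 1; 30 0 -1 0 1; 45 0 -1 0 1; 55 0 -1 0 1; 62 0 -1 0 1; 66 0 -1 0 1; 68 0 -1 0 1; 68 0 -1 0 1",
)

```text
clock: 11.85
position: [461.2, -30.1, 77.7]
ee_rot: [-0.706, -0.047, 0.706, -0.047]
contact_force: [0.0, 0.7, -0.3]
gripper_width: 48.7
```

```bash
python3 - <<'E'
from h import *
d=get_image("wrist");cv2.imwrite("pics/w10.png",d["img"][...,::-1])
s=status.read_state();print(s["position"],s["gripper_width"],s["contact_force"])
E
```

```text
[461.37916683 -30.10759375  77.98177051] 48.93698864257989 [ 0.32546691  0.21464013 -1.39359878]
```

View pics/w10.png

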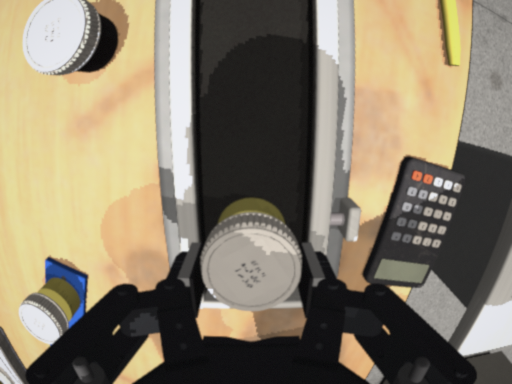

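Call:
apply_moves(
  targets="1 0 1.5 0 1; 1.8 0 2 0 1; 1.8 0 2 0 1; 1.8 0 2 0 0.3; 1.8 0 2 0 0; 1.8 0 2 0 -1; 1.8 0 2 0 -1; -15 0 2 0 -1; -40 0 2 0 -1; -75 0 2 0 -1",
)

```text
clock: 12.73
position: [456.8, -31.0, 151.1]
ee_rot: [-0.703, -0.046, 0.708, -0.047]
contact_force: [0.1, 1.1, -0.6]
gripper_width: 85.7
```

```bash
python3 - <<'E'
from h import *
d=get_image("wrist");cv2.imwrite("pics/w11.png",d["img"][...,::-1]);np.save("w11.npy",d,allow_pickle=True)
s=status.read_state();print(s["position"],s["gripper_width"],s["contact_force"],rel([639.4,88.5,140],np.radians(168)))
E
```

```text
[462.36873949 -30.41444067 159.51083313] 85.26810381557551 [ 1.8554073  -0.4407198   5.51234881] (array([  21.3,  -94.3, -191.1]), (np.float64(19.665058981825997), np.float64(-160.334941018174)))
```

View pics/w11.png

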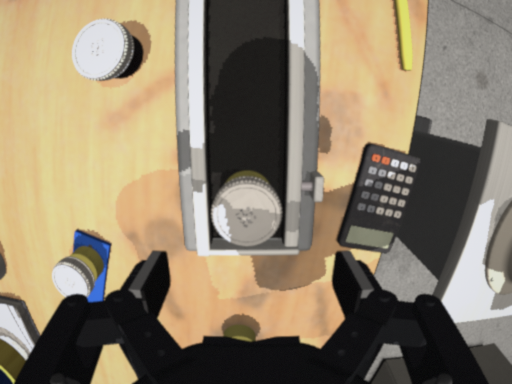

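```bash
python3 - <<'E'
from h import *
d=np.load("w11.npy",allow_pickle=True).item()
th=np.radians(7.5);ex=np.array([np.cos(th),np.sin(th)]);ey=np.array([-ex[1],ex[0]])
for n,u,v,z in [("pot",246.5,209,99),("outer end",250,253,67),("hous end L",188,250,45),("L",205,120,67),("R",287.5,120,67)]:
    p=pix(d,u,v,z,True)[:2];print(n,p,p@ex,p@ey)
E
```

```text
pot [459.48214167 -38.84175347] 450.4813420764183 -98.48391123171538
outer end [450.04042682  12.86892928] 447.8700009136199 -45.98322945289785
hous end L [507.50227907  30.06181146] 507.0843805012765 -36.43771153721303
L [498.5975372  -94.05759349] 482.05498662144663 -158.33295571605365
R [ 436.54695936 -102.10555357] 419.48479049733066 -158.21283873217135
```

Call:
apply_moves(
  targets="2 -10 -20 2 -1; 4 -22 -45 4 -1; 6 -36 -72 7 -1; 8 -50 -100 10 -1; 10 -64 -128 13 -1; 14 -78 -156 16 -1; 18 -88 -176 18 -1; 21 -94 -190 19.7 -1; 21 -94.3 -191 19.7 -1; 21 -94.3 -191 19.7 -1",
)

```text
clock: 13.62
position: [635.7, 88.2, 130.3]
ee_rot: [-0.702, 0.075, 0.704, 0.074]
contact_force: [-0.8, -0.2, -0.1]
gripper_width: 85.4
```

```bash
python3 - <<'E'
from h import *
d=get_image("wrist")
d=get_image("wrist");cv2.imwrite("pics/w12.png",d["img"][...,::-1]);np.save("w12.npy",d,allow_pickle=True)
s=status.read_state();print(s["position"],s["gripper_width"],s["contact_force"],rel([639.4,88.5,36],np.radians(168)))
E
```

```text
[635.05971072  87.52335087 131.38801156] 85.4125583578916 [-0.44574545 -0.39015528 -0.35131833] (array([95.4, -1.9, -4.1]), (np.float64(-0.14628114036158418), np.float64(179.85371885963843)))
```

View pics/w12.png

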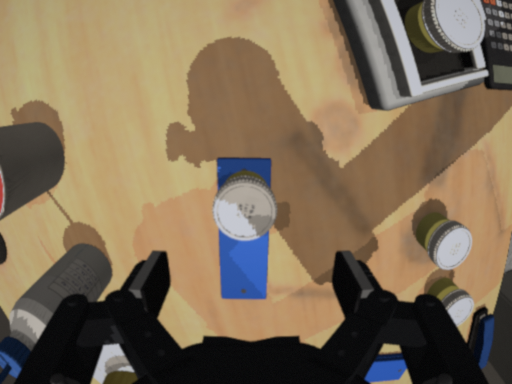

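```bash
python3 - <<'E'
from h import *
d=np.load("w12.npy",allow_pickle=True).item()
p=pix(d,245,209.5,62,True);print(p);p[2]=37;print(rel(p))
c=np.array([pix(d,u,v,8,True)[:2] for u,v in [(217.5,158),(271,158),(267,299),(222,299)]]);print(c,c.mean(0))
print("pots",pix(d,452,245,54,True),pix(d,457,308,54,True))
E
```

```text
[638.2731571   85.20911856  62.        ]
(array([94.4,  1.5, -3.7]), None)
[[657.23402907  50.85522628]
 [609.8225359   61.11190414]
 [642.76490577 213.30352655]
 [691.53810177 203.10952679]] [650.33989313 132.09504594]
pots [447.39139991 169.92181639  54.        ] [424.87389798 263.25202377  54.        ]
```

```bash
python3 - <<'E'
from h import *
d=np.load("w8.npy",allow_pickle=True).item()
p=pix(d,251,263,147,True);print(p, d["world_from_camera"][:3,3])
E
```

```text
[658.47161058 173.75479181 147.        ] [644.84025761 105.6711971  263.28654744]
```

Call:
apply_moves(
  targets="15 -0.5 -3.8 0 -1; 35 -0.5 -3.8 0 -1; 55 -0.5 -3.8 0 -1; 72 -0.5 -3.8 0 -1; 84 -0.5 -3.8 0 -1; 91 -0.5 -3.8 0 -1; 94 -0.5 -3.8 0 -1; 94 -0.5 -3.8 0 0; 94 -0.5 -3.8 0 0; 94 -0.5 -3.8 0 0.2",
)

```text
clock: 14.55
position: [640.4, 87.9, 38.9]
ee_rot: [0.704, -0.074, -0.702, -0.075]
contact_force: [0.4, 0.0, 0.8]
gripper_width: 51.6
```

```bash
python3 - <<'E'
from h import *
d=get_image("wrist");cv2.imwrite("pics/w13.png",d["img"][...,::-1])
s=status.read_state();print(s["position"],s["gripper_width"],s["contact_force"])
E
```

```text
[640.89443066  88.03809884  39.62860652] 48.77034754314529 [-0.64776799  0.20165459 -0.05349838]
```

View pics/w13.png

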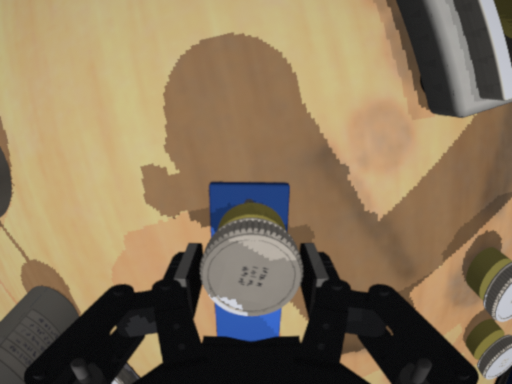

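```bash
python3 - <<'E'
from h import *
print(rel([467.7,-89.8,145],np.radians(187.5)))
E
```

```text
(array([-106. ,  210.1,  131.7]), (np.float64(-19.615406786100827), np.float64(160.38459321389917)))
```

Call:
apply_moves(
  targets="0 0 0 0 1; 0 0 0 0 1; -8 0 0 0 1; -25 0 0 0 1; -50 5 3 0 1; -75 20 12 -1 1; -95 42 26 -3 1; -105 68 43 -5 1; -106 95 60 -8 1; -106 120 75 -10 1",
)

```text
clock: 15.43
position: [539.7, -14.6, 144.7]
ee_rot: [0.707, -0.012, -0.707, -0.013]
contact_force: [-0.5, 0.3, -0.8]
gripper_width: 48.9
```

```bash
python3 - <<'E'
from h import *
s=status.read_state();print(s["position"],s["gripper_width"]);print(rel([467.7,-89.8,145],np.radians(187.5)))
E
```

```text
[539.70681146 -14.64123416 144.70428103] 48.92264880351483
(array([-0.4, 77.7, 69.3]), (np.float64(-9.52165127311367), np.float64(170.47834872688634)))
```

Call:
apply_moves(
  targets="0 22 20 -3 1; 0 42 38 -6 1; 0 58 52 -9 1; 0 70 62 -9.5 1; 0 77 69 -9.5 1; 0 77.7 69.3 -9.5 1; 0 77.7 69.3 -9.5 1; 0 77.7 69.3 -9.5 1",
)

```text
clock: 16.1
position: [469.8, -88.4, 143.8]
ee_rot: [0.706, 0.045, -0.705, 0.045]
contact_force: [-0.7, 0.4, -1.3]
gripper_width: 48.8
```

```bash
python3 - <<'E'
from h import *
s=status.read_state();print(s["position"],s["gripper_width"]);print(rel([467.7,-89.8,78],np.radians(187.5)))
E
```

```text
[469.7915252  -88.44820663 143.84144065] 48.82066028353759
(array([65.8,  1.1,  2.3]), (np.float64(-0.1420013064893367), np.float64(179.8579986935107)))
```

Call:
apply_moves(
  targets="15 1 2.3 0 1; 32 1 2.3 0 1; 46 1 2.3 0 1; 56 1 2.3 0 1; 62 1 2.3 0 1; 65 1 2.3 0 1; 66.5 1 2.3 0 1; 67.5 1 2.3 0 1; 67.5 1 2.3 0 1",
)

```text
clock: 16.85
position: [467.4, -90.0, 76.6]
ee_rot: [0.706, 0.045, -0.705, 0.045]
contact_force: [-0.4, -0.8, -0.3]
gripper_width: 48.4
```

```bash
python3 - <<'E'
from h import *
d=get_image("wrist");cv2.imwrite("pics/w14.png",d["img"][...,::-1])
s=status.read_state();print(s["position"],s["gripper_width"],s["contact_force"])
E
```

```text
[467.35757565 -90.00243214  76.69734128] 48.84387907719703 [-0.0808906   0.34201376 -0.9890137 ]
```

View pics/w14.png

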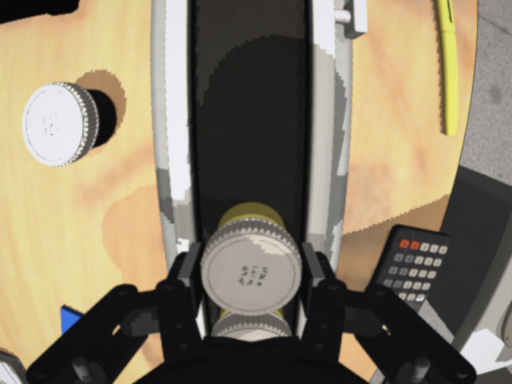

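Call:
apply_moves(
  targets="0.8 0 0 0 1; 0.8 0 0 0 1; 0.8 0 0 0 0.3; 0.8 0 0 0 0; 0.8 0 0 0 -1; 0.8 0 0 0 -1; 0 0 0 0 -1; -15 0 0 0 -1; -40 0 0 0 -1; -75 0 0 0 -1",
)

```text
clock: 17.73
position: [464.8, -90.3, 149.7]
ee_rot: [-0.703, -0.045, 0.708, -0.045]
contact_force: [0.5, 0.1, 0.7]
gripper_width: 85.3
```

```bash
python3 - <<'E'
from h import *
d=get_image("wrist")
d=get_image("wrist");cv2.imwrite("pics/w15.png",d["img"][...,::-1])
t=get_image("top");crop(t,"t15",120,140,250,260,6)
s=status.read_state();print(s["position"],s["gripper_width"],s["contact_force"],rel([649.5,132.7,100],np.radians(167.8)))
E
```

```text
[468.70223997 -89.98944312 153.68264839] 85.50767936228382 [ 0.37963802  0.59206658 -0.5964531 ] (array([  55. , -197.7, -207.5]), (np.float64(19.561446796931065), np.float64(-160.43855320306892)))
```

View pics/w15.png

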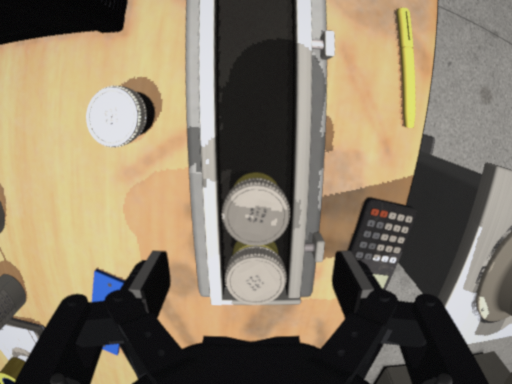

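View pics/t15.png

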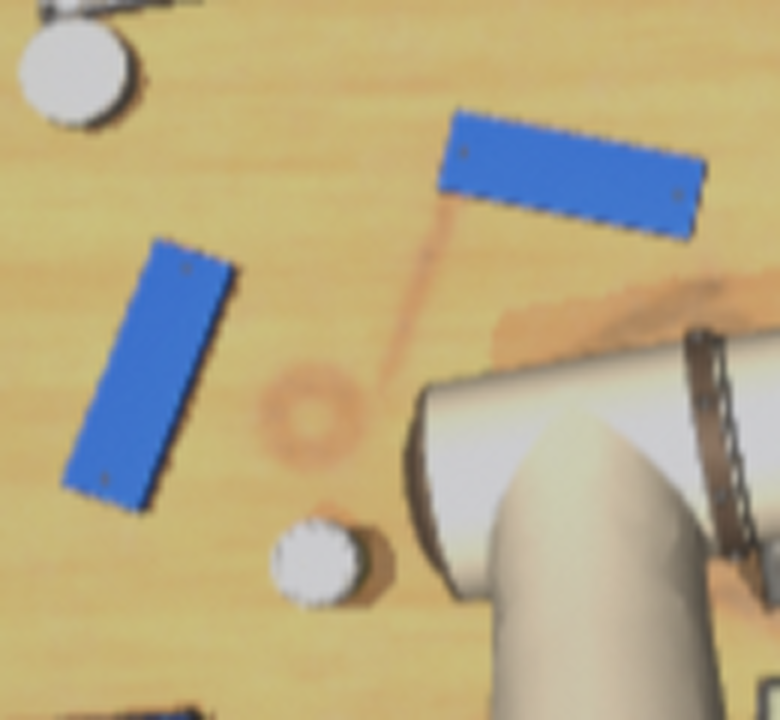

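```bash
python3 - <<'E'
from h import *
d=get_image("top")
def q(U,V,off,z): return pix(d,(U+.5)/6-.5+off[0],(V+.5)/6-.5+off[1],z)[:2]
A=(120,140)
c=np.array([q(u,v,A,8) for u,v in [(456,110),(708,161),(692,239),(439,190)]]);print(c.mean(0));e=np.roll(c,-1,0)-c;print(np.hypot(*e.T).round(1),np.degrees(np.arctan2(e[:,1],e[:,0])).round(1))
E
```

```text
[650.62264228 133.31394665]
[155.7  48.5 155.3  50. ] [-103.   167.8   77.6  -11.7]
```

Call:
apply_moves(
  targets="0 -20 -21 2 -1; 0 -45 -47 4 -1; 0 -72 -75 7 -1; 5 -100 -105 10 -1; 15 -128 -134 13 -1; 25 -155 -162 16 -1; 35 -178 -187 19 -1; 45 -192 -202 19.6 -1; 52 -197 -207 19.6 -1; 55 -197.7 -207.5 19.6 -1",
)

```text
clock: 18.77
position: [646.3, 133.2, 92.3]
ee_rot: [-0.701, 0.076, 0.705, 0.074]
contact_force: [-1.1, -0.3, -0.7]
gripper_width: 85.6
```

```bash
python3 - <<'E'
from h import *
d=get_image("wrist")
d=get_image("wrist")
d=get_image("wrist");cv2.imwrite("pics/w16.png",d["img"][...,::-1]);np.save("w16.npy",d,allow_pickle=True)
s=status.read_state();print(s["position"],s["gripper_width"],s["contact_force"],rel([649.5,132.7,30],np.radians(167.8)))
E
```

```text
[646.18662518 131.38456908  95.36471774] 84.99047970222107 [-0.19727906 -0.06136469  0.56397814] (array([65.4, -2.1, -3.1]), (np.float64(-0.08130198457625845), np.float64(179.91869801542373)))
```

View pics/w16.png

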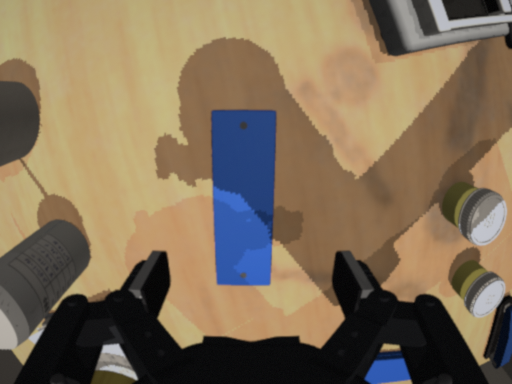

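Call:
apply_moves(
  targets="15 -2.3 -4 0 -1; 35 -2.3 -4 0 -1; 52 -2.3 -4 0 -1; 66 -2.3 -4 0 -1; 76 -2.3 -4 0 -1; 84 -2.3 -4 0 -1; 89 -2.3 -4 0 0; 91 -2.3 -4 0 0; 91 -2.3 -4 0 0.15; 91 -2.3 -4 0 0.15",
)

```text
clock: 19.75
position: [652.5, 134.0, 6.8]
ee_rot: [0.704, -0.075, -0.703, -0.075]
contact_force: [-4.1, 1.4, 10.3]
gripper_width: 38.7
```

```bash
python3 - <<'E'
from h import *
d=get_image("wrist");cv2.imwrite("pics/w17.png",d["img"][...,::-1])
s=status.read_state();print(s["position"],s["gripper_width"],s["contact_force"],rel([650.3,133,0],np.radians(167.6)))
E
```

```text
[652.4090049  134.13290536   7.07336119] 36.33554691819484 [-1.92935901 -0.75781647  3.58499682] (array([7.1, 1.6, 1.8]), (np.float64(0.18279319504858013), np.float64(-179.8172068049514)))
```

View pics/w17.png

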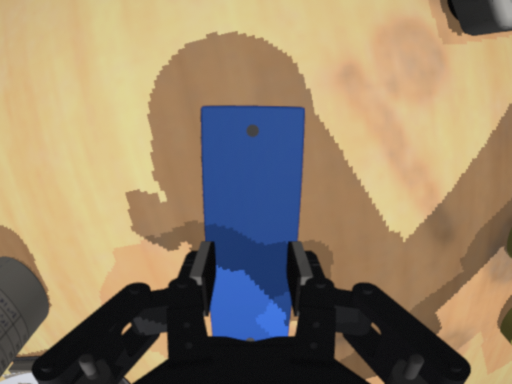

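Call:
apply_moves(
  targets="-6 0 0 0 -0.6; -8 1 1.7 0 -0.6; -8 1 1.7 0 -0.6; -8 1 1.7 0 -0.6; -5 1 1.7 0 -0.6; 0 1 1.7 0 -0.6; 4 1 1.7 0 -0.6; 6 1 1.7 0 -0.6; 6 1 1.7 0 -0.6",
)

```text
clock: 20.55
position: [649.2, 133.0, -2.1]
ee_rot: [-0.702, 0.076, 0.704, 0.075]
contact_force: [-0.2, 0.2, -0.1]
gripper_width: 68.4
```

```bash
python3 - <<'E'
from h import *
d=get_image("wrist");cv2.imwrite("pics/w18.png",d["img"][...,::-1])
s=status.read_state();print(s["position"],s["gripper_width"],s["contact_force"],rel([650.3,133,0],np.radians(167.6)))
E
```

```text
[649.54903599 133.09727316  -1.56499033] 68.33774969513222 [ 0.63118289  0.19876358 -0.4661626 ] (array([-1.6, -0.1, -0.8]), (np.float64(0.14727477500197372), np.float64(-179.85272522499804)))
```

View pics/w18.png

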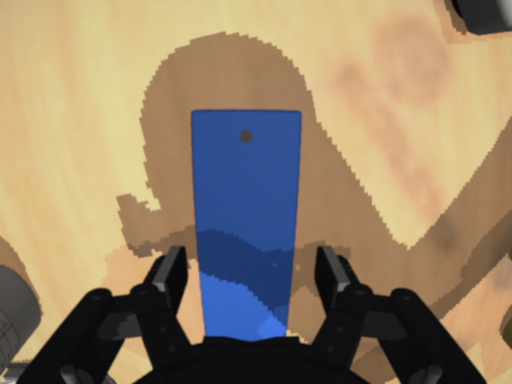

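Call:
apply_moves(
  targets="-0.5 0 -1.2 0 -0.6; -0.5 0 -1.2 0 -0.3; -0.5 0 -1.2 0 -0.2; -0.5 0 -1.2 0 -0.1; -0.5 0 -1.2 0 0.2; -0.5 0 -1.2 0 1; -0.5 0 -1.2 0 1; -0.5 0 -1.2 0 1",
)

```text
clock: 21.27
position: [651.8, 133.2, 0.7]
ee_rot: [0.704, -0.075, -0.702, -0.076]
contact_force: [0.4, -0.1, 5.3]
gripper_width: 47.5
```

Call:
apply_moves(
  targets="-2 0 -1.2 0 1; -6 0 -1.2 0 1; -14 0 -1.2 0 1; -25 0 -1.2 0 1; -40 0 -1.2 0 1; -55 0 -1.2 0 1; -65 0 -1.2 0 1; -70 0 -1.2 0 1; -70 0 -1.2 0 1",
)

```text
clock: 22.02
position: [653.0, 133.1, 71.6]
ee_rot: [0.704, -0.075, -0.702, -0.076]
contact_force: [0.7, 1.0, -2.0]
gripper_width: 48.1
```

```bash
python3 - <<'E'
from h import *
d=get_image("wrist");cv2.imwrite("pics/w19.png",d["img"][...,::-1])
s=status.read_state();print(s["position"],s["gripper_width"],s["contact_force"],rel([535.5,382.7,75],np.radians(250)))
E
```

```text
[652.27247304 132.88371941  70.29965024] 47.3242840043155 [ 0.9092184   0.05345866 -1.86466685] (array([  -4.6, -219.3,  167.2]), (np.float64(-82.26070262418088), np.float64(97.73929737581909)))
```

View pics/w19.png

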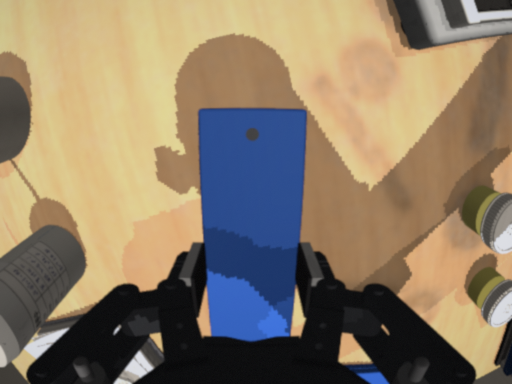

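Call:
apply_moves(
  targets="-8 -8 6 -3 1; -18 -28 21 -9 1; -26 -53 40 -15 1; -30 -78 60 -21 1; -30 -104 80 -28 1; -30 -130 99 -35 1; -30 -155 118 -42 1; -30 -178 136 -49 1; -30 -198 151 -56 1; -30 -210 160 -63 1",
)

```text
clock: 22.9
position: [538.6, 374.0, 98.4]
ee_rot: [-0.637, -0.306, 0.638, -0.306]
contact_force: [0.6, -0.4, -0.7]
gripper_width: 47.5
```

```bash
python3 - <<'E'
from h import *
s=status.read_state();print(s["position"],s["gripper_width"],s["contact_force"],rel([535.5,382.7,100],np.radians(250)))
E
```

```text
[538.57344262 374.00408898  98.37654278] 47.549587495641575 [ 0.6240191  -0.36642715 -0.69275048] (array([-1.6, -7.8, -4.9]), (np.float64(-18.783617983854832), np.float64(161.2163820161452)))
```

Call:
apply_moves(
  targets="0 -3 -2 -6 1; 0 -6 -4 -12 1; 0 -7.8 -4.9 -18.8 1; 0 -7.8 -4.9 -18.8 1; 0 -7.8 -4.9 -18.8 1",
)

```text
clock: 23.32
position: [537.0, 380.3, 98.6]
ee_rot: [-0.581, -0.402, 0.582, -0.403]
contact_force: [-0.3, -0.2, -1.1]
gripper_width: 47.5
```

```bash
python3 - <<'E'
from h import *
d=get_image("wrist")
d=get_image("wrist");cv2.imwrite("pics/w20.png",d["img"][...,::-1]);np.save("w20.npy",d,allow_pickle=True)
crop(d,"w20c",170,80,340,220,4)
s=status.read_state();print(s["position"],s["gripper_width"],s["contact_force"],rel([535.5,382.7,100],np.radians(250)))
E
```

```text
[537.30423547 380.17644061  99.06190303] 47.20194915468458 [ 0.00361968  0.45553496 -2.23775573] (array([-0.9, -2.6, -1.7]), (np.float64(-0.6001720966870479), np.float64(179.39982790331294)))
```

View pics/w20c.png

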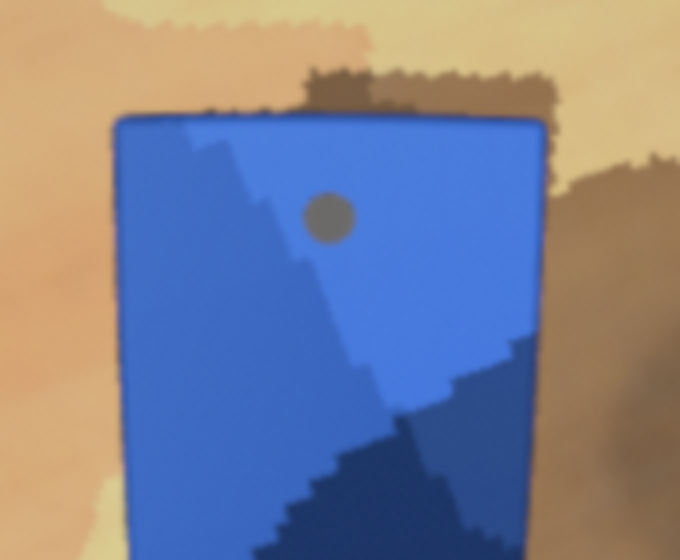

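```bash
python3 - <<'E'
from h import *
d=np.load("w20.npy",allow_pickle=True).item()
f=lambda U,V:((U+.5)/4-.5+170,(V+.5)/4-.5+80)
z=106.4
b=[pix(d,*f(U,V),z,True)[:2] for U,V in [(114,117),(547,121)]]
p,q=b;print(p,q,np.hypot(*(q-p)),np.degrees(np.arctan2(*(q-p)[::-1])),(p+q)/2, d["world_from_camera"][:3,3])
P=np.array([608.0,356.5,0]);m=R.from_quat(status.read_state()["ee_rot"]).as_matrix();print((P-np.append((p+q)/2,0))@m)
E
```

```text
[617.38257066 374.45677472] [599.85956456 328.9298685 ] 48.78273191241609 -111.05138652772455 [608.62106761 351.69332161] [611.35826209 351.75290922 240.87995131]
[-3.78722564e-03 -2.27255839e+00 -4.28081139e+00]
```

Call:
apply_moves(
  targets="12 -2.3 -3.7 -0.6 1; 28 -2.3 -3.7 -0.6 1; 45 -2.3 -3.7 -0.6 1; 58 -2.3 -3.7 -0.6 1; 66 -2.3 -3.7 -0.6 1; 72 -2.3 -3.7 -0.6 1; 75 -2.3 -3.7 -0.6 1; 75 -2.3 -3.7 -0.6 1",
)

```text
clock: 24.08
position: [536.6, 384.8, 24.1]
ee_rot: [-0.578, -0.406, 0.579, -0.406]
contact_force: [0.5, 0.6, -1.6]
gripper_width: 47.9
```

```bash
python3 - <<'E'
from h import *
d=get_image("wrist")
d=get_image("wrist");np.save("w21.npy",d,allow_pickle=True)
crop(d,"w21c",170,80,340,220,4)
s=status.read_state();print(s["position"],s["gripper_width"],s["contact_force"],rel([537.6,383.9,100],np.radians(250)))
E
```

```text
[537.04619703 385.29288388  25.30964374] 47.41322620281914 [ 0.56582168  0.17385751 -0.89386692] (array([-74.7,   1. ,   1. ]), (np.float64(0.15248484762556744), np.float64(-179.8475151523744)))
```

View pics/w21c.png

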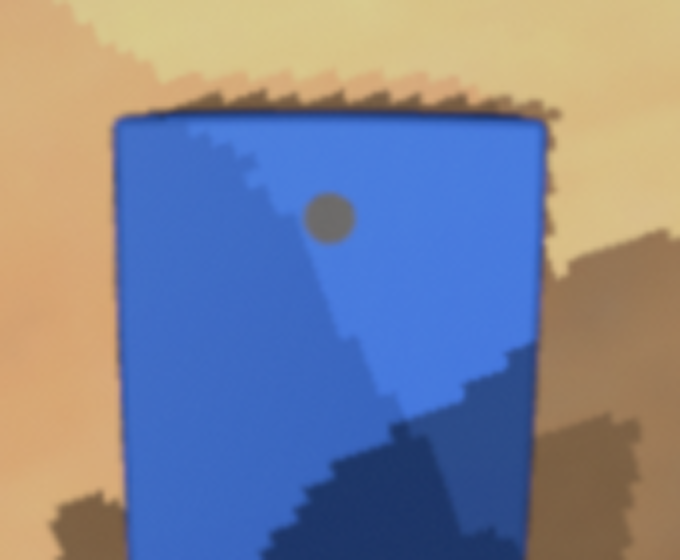

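Call:
apply_moves(
  targets="3 0 0.8 0 1; 5.5 0 0.8 0 1; 7 0 0.8 0 1; 8 0 0.8 0 1; 8 0 0.8 0 1",
)

```text
clock: 24.6
position: [536.4, 384.2, 16.8]
ee_rot: [0.579, 0.406, -0.579, 0.406]
contact_force: [0.2, 0.4, -1.4]
gripper_width: 47.4
```

Call:
apply_moves(
  targets="0.5 0 0 0 1; 1 0 0 0 1; 1.5 0 0 0 1; 1.5 0 0 0 1",
)

```text
clock: 24.93
position: [536.5, 384.2, 16.7]
ee_rot: [0.579, 0.406, -0.578, 0.407]
contact_force: [-3.4, -0.9, 6.2]
gripper_width: 47.4
```

Contact at 6 N; release.

Call:
apply_moves(
  targets="0 0 0 0 0.3; 0 0 0 0 0; 0 0 0 0 -1; 0 0 0 0 -1; 0 0 0 0 -1; -15 0 0 0 -1; -35 0 0 0 -1; -65 0 0 0 -1; -95 0 0 0 -1; -110 0 0 0 -1",
)

```text
clock: 25.77
position: [538.0, 385.4, 129.2]
ee_rot: [0.581, 0.407, -0.576, 0.406]
contact_force: [-0.0, 0.4, 0.2]
gripper_width: 85.4
```

```bash
python3 - <<'E'
from h import *
d=get_image("wrist")
d=get_image("wrist")
np.save("w22.npy",d,allow_pickle=True);cv2.imwrite("pics/w22.png",d["img"][...,::-1]);crop(d,"w22c",200,90,310,290,3)
t=get_image("top");crop(t,"t22",120,140,250,260,6)
s=status.read_state();print(s["position"],s["gripper_width"])
E
```

```text
[536.9205351  384.8364022  126.76114477] 85.19064718002797
```

View pics/w22.png

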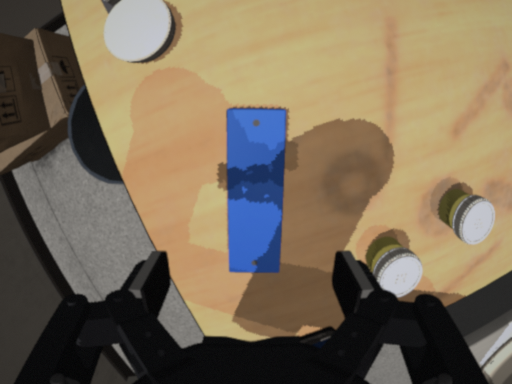

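View pics/w22c.png

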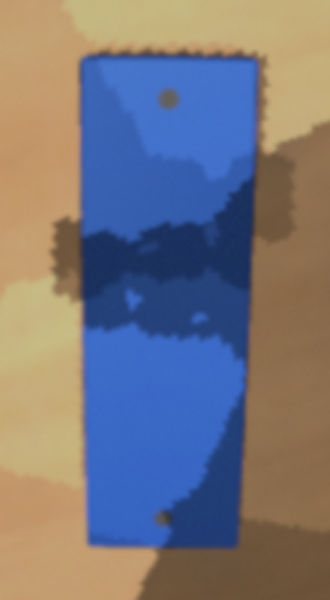

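View pics/t22.png

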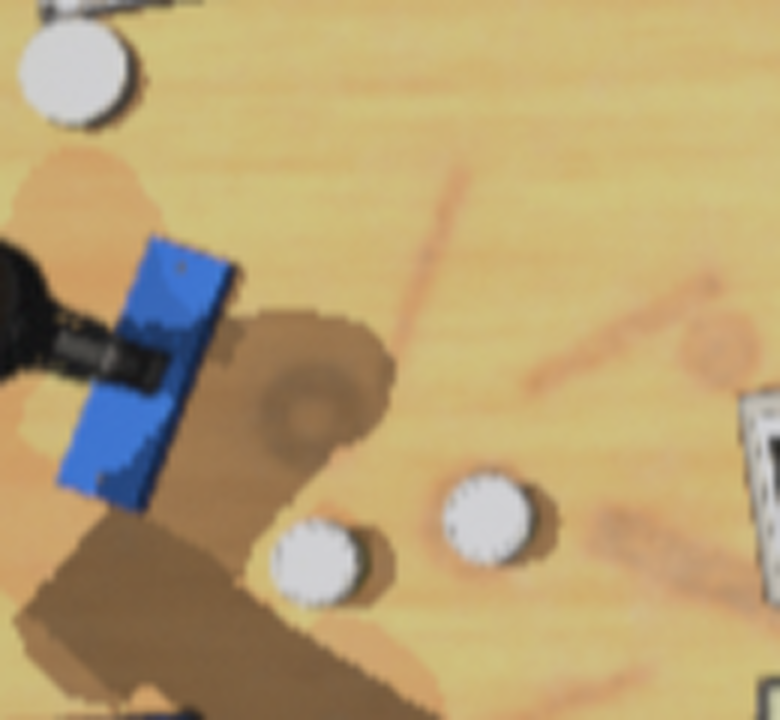

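```bash
python3 - <<'E'
from h import *
print(rel([420.5,273.7,120],np.radians(200)))
E
```

```text
(array([  6.2, -71.8, 144.1]), (np.float64(50.143553669003914), np.float64(-129.85644633099605)))
```

Call:
apply_moves(
  targets="0 -12 24 7 -1; 0 -26 52 14 -1; 0 -42 84 21 -1; 2 -56 112 28 -1; 4 -66 132 35 -1; 6 -71 143 42 -1; 6 -71.8 144 49 -1; 6 -71.8 144 50 -1; 6 -71.8 144 50 -1",
)

```text
clock: 26.67
position: [419.6, 272.8, 118.3]
ee_rot: [-0.696, -0.124, 0.697, -0.125]
contact_force: [0.2, -0.2, -0.2]
gripper_width: 85.7
```

```bash
python3 - <<'E'
from h import *
d=get_image("wrist")
d=get_image("wrist")
np.save("w23.npy",d,allow_pickle=True);cv2.imwrite("pics/w23.png",d["img"][...,::-1])
s=status.read_state();print(s["position"],s["gripper_width"],rel([420.5,273.7,31],np.radians(200)))
E
```

```text
[420.08282183 273.25926675 118.57502431] 85.32589299674169 (array([87.6, -0.3, -0.6]), (np.float64(0.2766889195141795), np.float64(-179.72331108048581)))
```

View pics/w23.png

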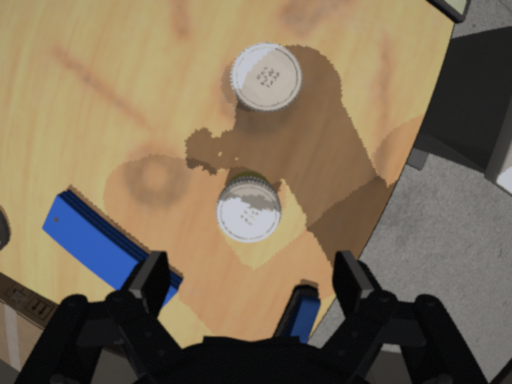

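```bash
python3 - <<'E'
from h import *
d=get_image("top")
print(pix(d,115,266,20),pix(d,155,262,20))
d=np.load("w23.npy",allow_pickle=True).item()
print(pix(d,249,210,54,True))
E
```

```text
[313.97630192 479.76176058  20.        ] [324.62180768 341.57540247  20.        ]
[421.00431602 270.7683149   54.        ]
```

Call:
apply_moves(
  targets="15 0 -0.3 0 -1; 35 0 -0.3 0 -1; 52 0 -0.3 0 -1; 66 0 -0.3 0 -1; 76 0 -0.3 0 -1; 83 0 -0.3 0 -1; 87 0 -0.3 0 -1; 87 0 -0.3 0 -1; 87 0 -0.3 0 -0.3; 87 0 -0.3 0 -0.15",
)

```text
clock: 27.65
position: [420.6, 273.7, 32.8]
ee_rot: [0.697, 0.124, -0.696, 0.124]
contact_force: [0.0, -0.3, 0.7]
gripper_width: 63.8
```

Call:
apply_moves(
  targets="0 0 0 0 0; 0 0 0 0 0.3; 0 0 0 0 1; 0 0 0 0 1; 0 0 0 0 1",
)

```text
clock: 28.07
position: [420.9, 273.9, 33.4]
ee_rot: [0.697, 0.124, -0.695, 0.123]
contact_force: [-1.0, -0.9, 6.5]
gripper_width: 48.4
```

```bash
python3 - <<'E'
from h import *
d=get_image("wrist")
cv2.imwrite("pics/w24.png",d["img"][...,::-1])
s=status.read_state();print(s["position"],s["gripper_width"],s["contact_force"],rel([475.5,-149.3,145],np.radians(187.5)))
E
```

```text
[420.90609782 273.94522437  33.41187007] 48.55770360260724 [-0.53764028  0.31547805  6.4559921 ] (array([-112.2,  416. ,   94.5]), (np.float64(12.685246105140582), np.float64(-167.31475389485945)))
```

View pics/w24.png

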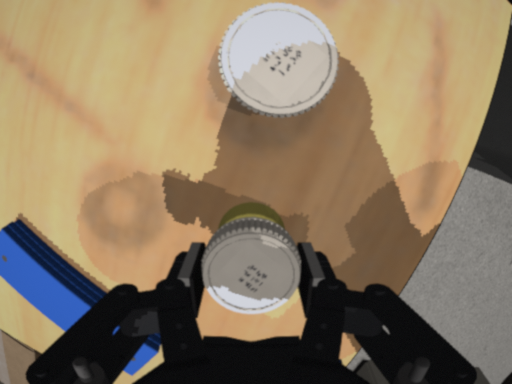

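Call:
apply_moves(
  targets="-6 0 0 0 1; -20 0 0 0 1; -42 0 0 0 1; -65 5 1 0 1; -88 22 5 1 1; -108 48 11 2 1; -120 80 18 4 1; -122 115 26 6 1; -122 150 34 8 1; -122 185 42 9 1",
)

```text
clock: 28.95
position: [444.0, 83.6, 154.8]
ee_rot: [0.704, 0.069, -0.704, 0.068]
contact_force: [0.8, -0.4, -1.6]
gripper_width: 48.9
```

```bash
python3 - <<'E'
from h import *
s=status.read_state();print(s["position"],s["gripper_width"],rel([475.3,-149.5,152],np.radians(187.5)))
E
```

```text
[444.02250074  83.55045177 154.83957289] 48.852635094354085 (array([  2.7, 234.7,  14.2]), (np.float64(3.5985312005106125), np.float64(-176.4014687994894)))
```

Call:
apply_moves(
  targets="0 32 2 0.5 1; 0 66 4 1 1; 0 100 6 1.5 1; 0 134 8 2 1; 0 166 10 2.5 1; 0 195 12 3 1; 0 217 13 3.6 1; 0 230 14 3.6 1; 2 234.7 14.2 3.6 1; 2 234.7 14.2 3.6 1",
)

```text
clock: 29.78
position: [475.3, -148.6, 151.6]
ee_rot: [-0.705, -0.046, 0.706, -0.046]
contact_force: [0.3, 0.6, -0.6]
gripper_width: 48.6
```

```bash
python3 - <<'E'
from h import *
d=get_image("wrist");d=get_image("wrist");d=get_image("wrist")
cv2.imwrite("pics/w25.png",d["img"][...,::-1])
s=status.read_state();print(s["position"],s["gripper_width"],rel([475.3,-149.5,79],np.radians(187.5)))
E
```

```text
[ 475.62562095 -147.22090319  152.12546323] 48.7876227576013 (array([73.1,  2.2,  0.6]), (np.float64(0.09248983084771735), np.float64(-179.90751016915226)))
```

View pics/w25.png

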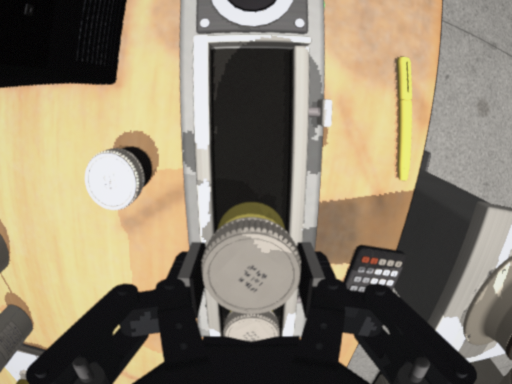

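Call:
apply_moves(
  targets="15 2 0.5 0 1; 34 2 0.5 0 1; 50 2 0.5 0 1; 61 2 0.5 0 1; 68 2 0.5 0 1; 72 2 0.5 0 1; 73.5 2 0.5 0 1; 73.5 2 0.5 0 1",
)

```text
clock: 30.6
position: [476.0, -149.7, 79.0]
ee_rot: [0.706, 0.047, -0.705, 0.047]
contact_force: [-0.2, -0.3, -1.1]
gripper_width: 48.1
```

```bash
python3 - <<'E'
from h import *
d=get_image("wrist")
cv2.imwrite("pics/w26.png",d["img"][...,::-1])
s=status.read_state();print(s["position"],s["gripper_width"],s["contact_force"],rel([475.3,-149.5,79],np.radians(187.5)))
E
```

```text
[ 476.23671186 -149.76876308   79.26544061] 48.728043126030514 [-0.59691528  0.3840601  -0.47511854] (array([ 0.3, -0.4,  0.9]), (np.float64(0.08434693713792082), np.float64(-179.91565306286208)))
```

View pics/w26.png

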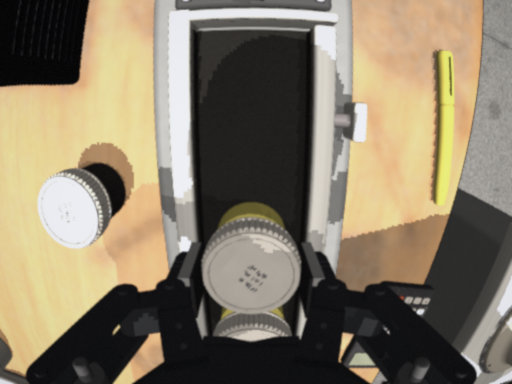

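Call:
apply_moves(
  targets="1 0 0.5 0 1; 1.3 0 0.5 0 1; 1.3 0 0.5 0 0.3; 1.3 0 0.5 0 0; 1.3 0 0.5 0 -1; 1.3 0 0.5 0 -1; 0 0 0 0 -1; -15 0 0 0 -1; -40 0 0 0 -1; -75 0 0 0 -1",
)

```text
clock: 31.48
position: [473.5, -149.9, 152.0]
ee_rot: [-0.703, -0.047, 0.708, -0.046]
contact_force: [1.4, 0.0, -0.0]
gripper_width: 85.5
```

```bash
python3 - <<'E'
from h import *
d=get_image("wrist");d=get_image("wrist")
cv2.imwrite("pics/w27.png",d["img"][...,::-1]);np.save("w27.npy",d,allow_pickle=True)
t=get_image("top");crop(t,"t27",120,140,250,260,6)
s=status.read_state();print(s["position"],s["gripper_width"],rel([443.7,176.9,140],np.radians(195)))
E
```

```text
[ 477.54343912 -150.13137682  156.3209798 ] 85.04847458235575 (array([  16. , -328.7,   -9.4]), (np.float64(-7.4388155364940465), np.float64(172.56118446350592)))
```

View pics/w27.png

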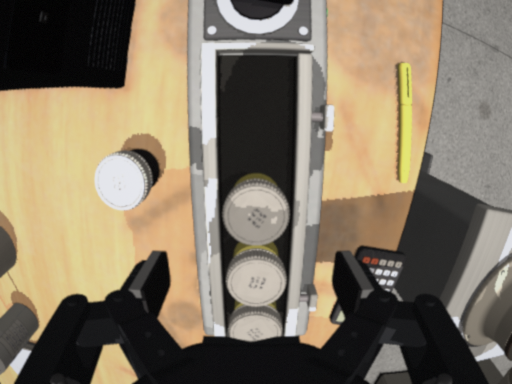

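View pics/t27.png

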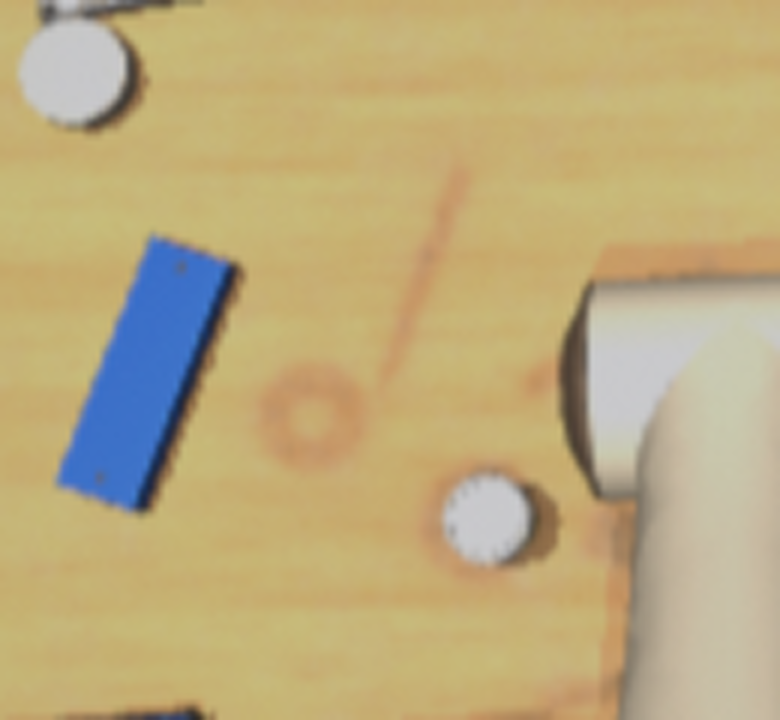

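Call:
apply_moves(
  targets="0 -20 -1 0 -1; 0 -55 -2 0 -1; 0 -92 -3 0 -1; 0 -130 -4 0 -1; 0 -168 -5 0 -1; 4 -206 -6 0 -1; 8 -244 -7 0 -1; 12 -280 -8 0 -1; 16 -310 -9 0 -1; 20 -328 -9.4 0 -1",
)

```text
clock: 32.47
position: [441.2, 178.8, 132.6]
ee_rot: [-0.705, -0.047, 0.706, -0.048]
contact_force: [0.4, -0.2, -0.4]
gripper_width: 85.3
```

```bash
python3 - <<'E'
from h import *
d=get_image("wrist");d=get_image("wrist");d=get_image("wrist")
cv2.imwrite("pics/w28.png",d["img"][...,::-1])
s=status.read_state();print(s["position"],s["gripper_width"],rel([443.7,176.5,32]))
E
```

```text
[441.01805119 176.86872628 132.42170198] 85.20902997239071 (array([100.4,   0.6,  -2.9]), None)
```

View pics/w28.png

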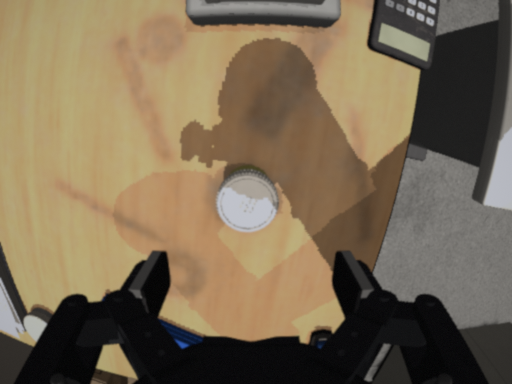

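Call:
apply_moves(
  targets="15 0.5 -2.5 0 -1; 38 0.5 -2.5 0 -1; 60 0.5 -2.5 0 -1; 78 0.5 -2.5 0 -1; 90 0.5 -2.5 0 -1; 97 0.5 -2.5 0 -1; 100 0.5 -2.5 0 -1; 100 0.5 -2.5 0 -1; 100 0.5 -2.5 0 -0.3; 100 0.5 -2.5 0 -0.15",
)

```text
clock: 33.45
position: [445.0, 176.4, 34.5]
ee_rot: [0.706, 0.047, -0.705, 0.046]
contact_force: [0.4, 0.7, 0.8]
gripper_width: 63.8
```

Call:
apply_moves(
  targets="0 0 0 0 0; 0 0 0 0 0.3; 0 0 0 0 1; 0 0 0 0 1; 0 0 0 0 1",
)

```text
clock: 33.87
position: [445.1, 176.6, 34.9]
ee_rot: [0.706, 0.047, -0.705, 0.046]
contact_force: [-0.9, -0.5, 5.0]
gripper_width: 48.5
```

```bash
python3 - <<'E'
from h import *
d=get_image("wrist")
cv2.imwrite("pics/w29.png",d["img"][...,::-1])
s=status.read_state();print(s["position"],s["gripper_width"],s["contact_force"],rel([483.5,-209,155],np.radians(187.5)))
E
```

```text
[445.09123614 176.64622798  34.93134846] 48.540068097485644 [-0.05307366 -0.18725787  5.74223018] (array([-120.4,  387.2,   12.6]), (np.float64(0.08574368916584896), np.float64(-179.91425631083416)))
```

View pics/w29.png

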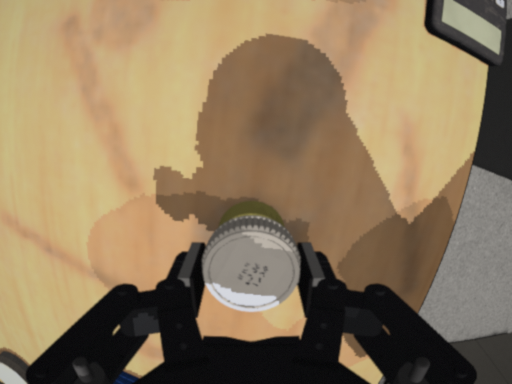

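Call:
apply_moves(
  targets="-6 0 0 0 1; -20 0 0 0 1; -42 0 0 0 1; -65 5 0 0 1; -88 22 1 0 1; -108 48 2 0 1; -120 80 3 0 1; -122 115 4 0 1; -122 150 5 0 1; -122 185 6 0 1",
)

```text
clock: 34.75
position: [462.5, -9.3, 156.6]
ee_rot: [0.706, 0.047, -0.705, 0.047]
contact_force: [0.6, 0.6, -1.5]
gripper_width: 48.2
```

```bash
python3 - <<'E'
from h import *
s=status.read_state();print(s["position"],s["gripper_width"],rel([483.5,-209.3,154],np.radians(187.5)))
E
```

```text
[462.54985516  -9.2517679  156.64920663] 48.24385831542636 (array([  2.5, 201.1,   5.7]), (np.float64(0.08880244796275483), np.float64(-179.91119755203727)))
```

Call:
apply_moves(
  targets="0 30 1 0 1; 0 62 2 0 1; 0 95 3 0 1; 0 127 4 0 1; 0 157 5 0 1; 0 182 5.5 0 1; 0 196 5.7 0 1; 0 201 5.7 0 1; 0 201 5.7 0 1; 0 201 5.7 0 1",
)

```text
clock: 35.58
position: [483.2, -207.6, 155.7]
ee_rot: [-0.705, -0.047, 0.706, -0.046]
contact_force: [-0.7, 0.4, -0.6]
gripper_width: 48.4
```

```bash
python3 - <<'E'
from h import *
d=get_image("wrist");d=get_image("wrist")
cv2.imwrite("pics/w30.png",d["img"][...,::-1]);np.save("w30.npy",d,allow_pickle=True)
s=status.read_state();print(s["position"],s["gripper_width"],rel([483.5,-209.3,80.5],np.radians(187.5)))
E
```

```text
[ 483.40823594 -207.04366454  155.80491953] 48.291944298092474 (array([75.3,  2.3,  0.2]), (np.float64(0.10932856637869892), np.float64(-179.89067143362126)))
```

View pics/w30.png

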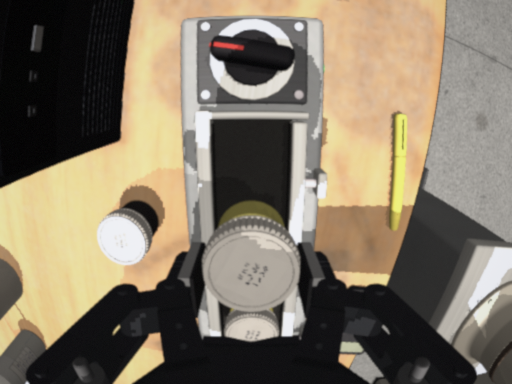

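Plenty of room. Lower and release.

Call:
apply_moves(
  targets="15 2 0.5 0 1; 35 2 0.5 0 1; 52 2 0.5 0 1; 63 2 0.5 0 1; 70 2 0.5 0 1; 74 2 0.5 0 1; 75.5 2 0.5 0 1; 76 2 0.5 0 1; 76 2 0.5 0 1",
)

```text
clock: 36.43
position: [484.0, -209.9, 80.4]
ee_rot: [0.706, 0.047, -0.705, 0.047]
contact_force: [0.8, -0.9, -0.6]
gripper_width: 48.5
```

```bash
python3 - <<'E'
from h import *
d=get_image("wrist")
cv2.imwrite("pics/w31.png",d["img"][...,::-1])
s=status.read_state();print(s["position"],s["gripper_width"],s["contact_force"])
E
```

```text
[ 483.92323496 -209.99011494   80.42816255] 48.50562524820537 [-0.08177979  0.17887946 -1.86857208]
```

View pics/w31.png

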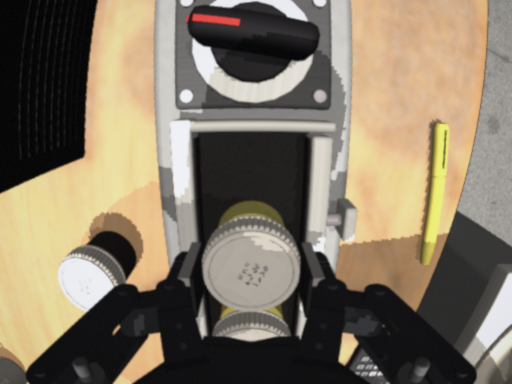

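Call:
apply_moves(
  targets="0.8 0 0 0 1; 1 0 0 0 1; 1 0 0 0 0.3; 1 0 0 0 0; 1 0 0 0 -1; 1 0 0 0 -1; 0 0 0 0 -1; -15 0 0 0 -1; -40 0 0 0 -1; -75 0 0 0 -1",
)

```text
clock: 37.32
position: [481.4, -209.7, 153.0]
ee_rot: [-0.703, -0.047, 0.708, -0.046]
contact_force: [0.0, 0.6, 0.2]
gripper_width: 85.4
```

```bash
python3 - <<'E'
from h import *
d=get_image("wrist");d=get_image("wrist");d=get_image("wrist")
cv2.imwrite("pics/w32.png",d["img"][...,::-1]);np.save("w32.npy",d,allow_pickle=True)
crop(d,"w32c",180,5,340,115,4)
t=get_image("top");crop(t,"t32",235,160,365,250,6)
s=status.read_state();print(s["position"],s["gripper_width"])
E
```

```text
[ 483.84649448 -210.01014234  155.68458195] 85.4332588496995
```

View pics/w32.png

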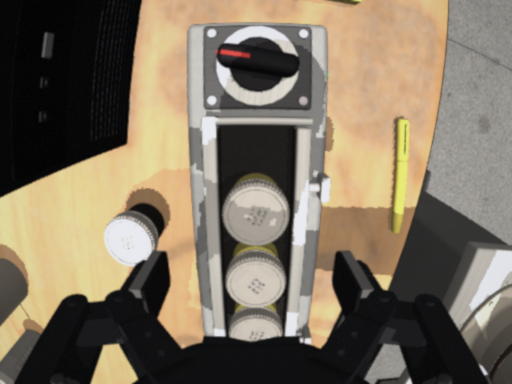

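View pics/w32c.png

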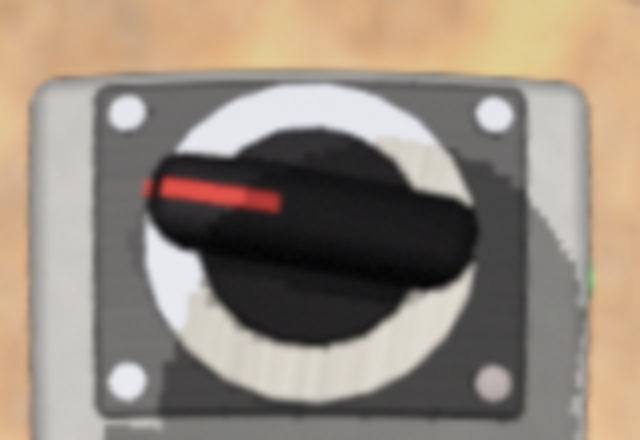

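View pics/t32.png

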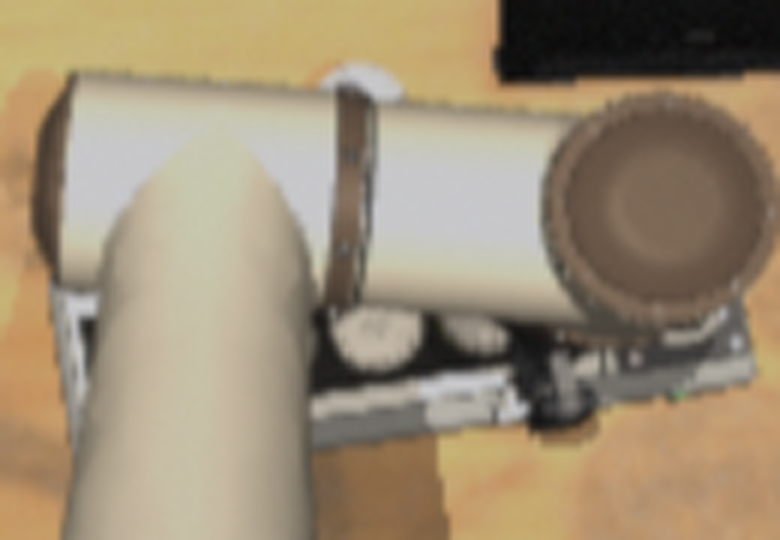

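```bash
python3 - <<'E'
from h import *
d=np.load("w32.npy",allow_pickle=True).item()
f=lambda U,V,z:pix(d,(U+.5)/4-.5+180,(V+.5)/4-.5+5,z,True)[:2]
a,b=f(150,195,95),f(475,243,95);print(a,b,np.hypot(*(b-a)),np.degrees(np.arctan2(*(b-a)[::-1])),(a+b)/2)
print("mark",f(160,188,99),f(280,203,99))
print("collar",f(310,243,60),f(310,243,55))
print("screws",(f(127,112,45)+f(495,114,45)+f(127,382,45)+f(493,384,45))/4)
print("house corner",f(35,80,45),f(588,85,45))
E
```

```text
[ 525.18938006 -323.18419232] [ 468.84313371 -322.39442807] 56.351780855428125 179.19697941575072 [ 497.01625689 -322.78931019]
mark [ 523.09350071 -323.94527526] [ 502.71016047 -323.62274033]
collar [ 497.09326382 -322.54678444] [ 497.13035364 -323.21225765]
screws [ 497.04216667 -324.80329442]
house corner [ 561.19350752 -355.50738728] [ 442.66368969 -371.05025963]
```

```bash
python3 - <<'E'
from h import *
print(rel([496.5,-321.5,150],np.radians(269)),status.read_state()["joints"])
E
```

```text
(array([  5.7, 112.2,   2.1]), (np.float64(-81.46514983010564), np.float64(98.53485016989436))) [-1.01875401e-01  2.89322437e-01 -3.40943212e-01 -3.56400498e-04
 -9.37837703e-01  2.33593861e-01]
```

Call:
apply_moves(
  targets="0 8 0 -7 -1; 0 20 0 -14 -1; 0 34 0 -21 -1; 0 50 0 -28 -1; 0 66 1 -35 -1; 0 80 1 -42 -1; 0 92 2 -49 -1; 0 102 2 -56 -1; 0 109 2 -63 -1; 0 112 2 -70 -1",
)

```text
clock: 38.35
position: [495.3, -321.9, 152.7]
ee_rot: [-0.55, -0.445, 0.551, -0.443]
contact_force: [0.3, 0.3, -0.4]
gripper_width: 85.2
```

Call:
apply_moves(
  targets="0 0 0 -7 -1; 0 0 0 -11.5 -1; 0 0 0 -11.5 -1; 0 0 0 -11.5 -1",
)

```text
clock: 38.68
position: [495.4, -321.1, 153.4]
ee_rot: [-0.504, -0.496, 0.505, -0.494]
contact_force: [-0.5, -0.3, -0.0]
gripper_width: 85.3
```

```bash
python3 - <<'E'
from h import *
d=get_image("wrist");d=get_image("wrist");d=get_image("wrist")
cv2.imwrite("pics/w33.png",d["img"][...,::-1]);np.save("w33.npy",d,allow_pickle=True)
s=status.read_state();print(s["position"],s["joints"],rel([496.5,-321.5,73],np.radians(269)))
E
```

```text
[ 495.87220094 -321.14290493  154.16005681] [-3.00846972e-01  3.92294476e-01 -1.86454870e-01 -8.97799327e-05
 -9.93064963e-01  1.85382544e+00] (array([81.2,  0.7,  0.4]), (np.float64(-0.023689948538919096), np.float64(179.97631005146104)))
```

View pics/w33.png

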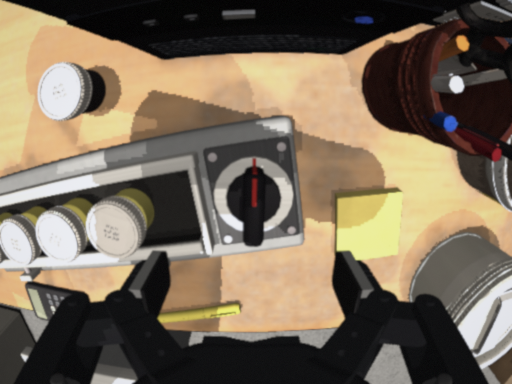

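```bash
python3 - <<'E'
from h import *
d=np.load("w33.npy",allow_pickle=True).item()
crop(d,"w33c",200,130,310,260,5)
p=pix(d,254,202,98,True);print(p);print(pix(d,255,165,98,True),pix(d,253.5,240,98,True));p[2]=73;print(rel(p))
print("collar",pix(d,254.5,196.5,58,True))
t=get_image("top");print([pix(t,u,172,z) for u in(318,412) for z in(0,300,450)])
E
```

```text
[ 506.22560351 -324.27068409   98.        ]
[ 532.80964097 -325.32886605   98.        ] [ 476.38858164 -323.50058853   98.        ]
(array([81.1, 10.5,  3. ]), None)
collar [ 497.2081043  -324.98927467   58.        ]
[array([ 631.44758332, -237.62449954,    0.        ]), array([ 571.91748752, -187.32441996,  300.        ]), array([ 542.15243962, -162.17438017,  450.        ]), array([ 623.44764187, -575.97808646,    0.        ]), array([ 565.84063862, -444.34175364,  300.        ]), array([ 537.037137  , -378.52358723,  450.        ])]
```

View pics/w33c.png

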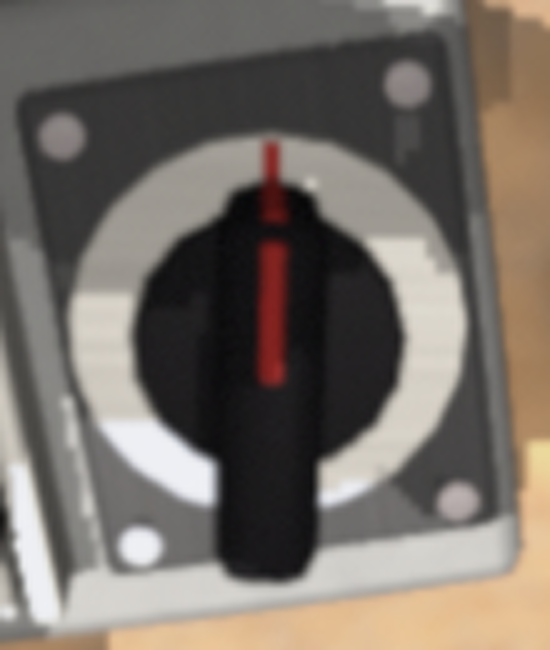

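Call:
apply_moves(
  targets="15 1.5 1.8 0 -1; 32 1.5 1.8 0 -1; 48 1.5 1.8 0 -1; 61 1.5 1.8 0 -1; 70 1.5 1.8 0 -1; 76 1.5 1.8 0 -1; 79 1.5 1.8 0 -1; 80 1.5 1.8 0 -0.3; 80 1.5 1.8 0 0; 80 1.5 1.8 0 0.3",
)

```text
clock: 39.72
position: [498.1, -323.3, 75.5]
ee_rot: [0.504, 0.495, -0.504, 0.496]
contact_force: [-0.6, 1.7, 0.7]
gripper_width: 51.5
```

```bash
python3 - <<'E'
from h import *
d=get_image("wrist")
cv2.imwrite("pics/w34.png",d["img"][...,::-1])
s=status.read_state();print(s["position"],s["gripper_width"],s["contact_force"])
E
```

```text
[ 498.02932842 -323.3176152    75.48481926] 43.85653873335204 [ 0.07788054 -0.6734705  -0.11057763]
```

View pics/w34.png

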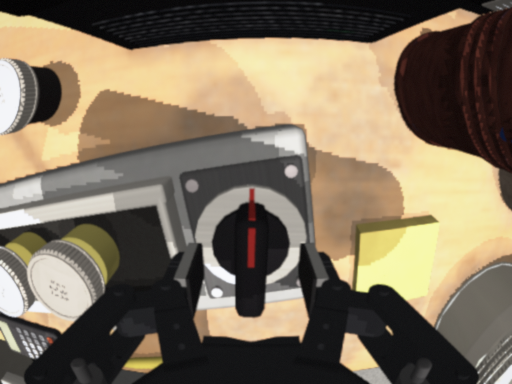

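Call:
apply_moves(
  targets="0 0 0 0 0.4; 0 0 0 0 0.5; 0 0 0 0 0.6; 0 0 0 0 0.8; 0 0 0 0 1; 0 0 0 0 1; 0 0 0 0 1",
)

```text
clock: 40.35
position: [497.7, -323.1, 75.2]
ee_rot: [0.504, 0.496, -0.504, 0.496]
contact_force: [-0.9, 0.9, 5.4]
gripper_width: 14.7
```

```bash
python3 - <<'E'
from h import *
d=get_image("wrist")
cv2.imwrite("pics/w35.png",d["img"][...,::-1])
s=status.read_state();print(s["position"],s["gripper_width"],s["contact_force"],s["wrist_torque"],R.from_quat(s["ee_rot"]).as_matrix().round(3).tolist())
E
```

```text
[ 497.72127916 -323.16741122   75.19573545] 14.708417292154333 [-0.12783574  1.91015121  4.76158145] [0.47134794 0.32831831 0.01279303] [[0.0, 1.0, -0.016], [-0.0, -0.016, -1.0], [-1.0, 0.0, 0.0]]
```

View pics/w35.png

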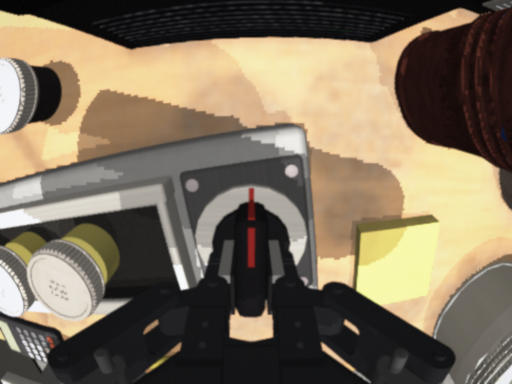

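Call:
apply_moves(
  targets="0 0 0 2 1; 0 0 0 5 1; 0 0 0 9 1; 0 0 0 13 1; 0 0 0 17 1; 0 0 0 21 1; 0 0 0 25 1; 0 0 0 28 1; 0 0 0 30 1; 0 0 0 30 1",
)

```text
clock: 41.23
position: [497.8, -323.1, 75.2]
ee_rot: [0.615, 0.348, -0.615, 0.348]
contact_force: [-1.3, 1.0, 5.3]
gripper_width: 15.0
```

```bash
python3 - <<'E'
from h import *
d=get_image("wrist")
cv2.imwrite("pics/w36.png",d["img"][...,::-1])
s=status.read_state();m=R.from_quat(s["ee_rot"]).as_matrix();print(s["position"],s["gripper_width"],s["contact_force"],s["wrist_torque"],np.degrees(np.arctan2(m[1,2],m[0,2])))
E
```

```text
[ 497.72951631 -323.06196986   75.16833147] 15.073897738036589 [-1.24895766  2.48148631  5.72419743] [ 0.58394334  0.24677456 -0.03102135] -120.9145277594978
```

View pics/w36.png

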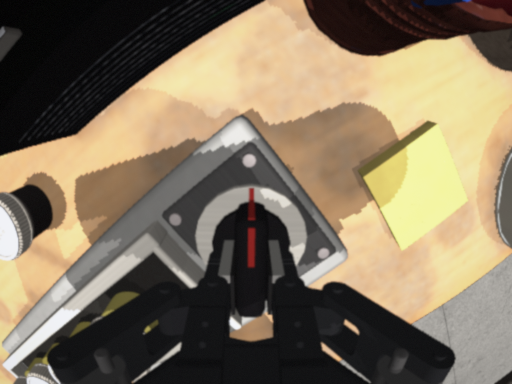

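Call:
apply_moves(
  targets="0 0 0 3 1; 0 0 0 8 1; 0 0 0 13 1; 0 0 0 18 1; 0 0 0 23 1; 0 0 0 28 1; 0 0 0 33 1; 0 0 0 37 1; 0 0 0 40 1; 0 0 0 40 1",
)

```text
clock: 42.12
position: [497.9, -323.0, 75.2]
ee_rot: [0.698, 0.117, -0.697, 0.117]
contact_force: [-0.9, 3.0, 5.6]
gripper_width: 14.8
```

Call:
apply_moves(
  targets="0 0 0 3 1; 0 0 0 7 1; 0 0 0 11 1; 0 0 0 15 1; 0 0 0 18 1; 0 0 0 20 1; 0 0 0 20 1",
)

```text
clock: 42.7
position: [497.9, -323.0, 75.2]
ee_rot: [0.707, -0.006, -0.707, -0.006]
contact_force: [0.8, 1.1, 5.7]
gripper_width: 14.8
```

```bash
cat >> h.py <<'E'
def kn(name):
    d=get_image("wrist");crop(d,name,130,130,370,330,3)
    s=status.read_state();m=R.from_quat(s["ee_rot"]).as_matrix();print(s["clock"],s["position"],s["gripper_width"],s["contact_force"],s["wrist_torque"],np.degrees(np.arctan2(m[1,2],m[0,2])),s["joints"][5])
E
python3 -c "
from h import *
kn('w37')"
```

```text
42.75 [ 497.92490219 -323.00354717   75.16462101] 14.938948685128194 [-0.26658353  2.3852127   4.99577811] [ 0.77086868  0.12138625 -0.0682773 ] 179.0939399316889 0.28726661879768167
```

View pics/w37.png

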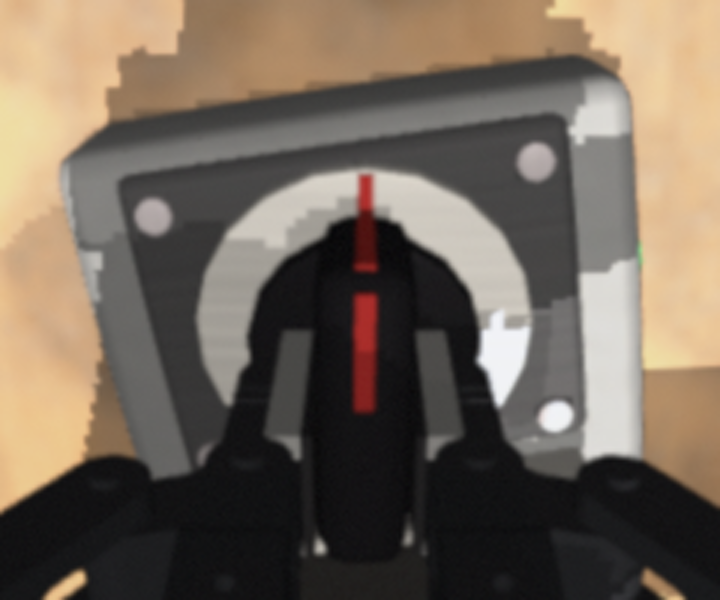

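Marks in line after 90°. Continue carefully, watching torque.

Call:
apply_moves(
  targets="0 0 0 2 1; 0 0 0 5 1; 0 0 0 8 1; 0 0 0 11 1; 0 0 0 13 1; 0 0 0 15 1; 0 0 0 15 1",
)

```text
clock: 43.33
position: [498.0, -323.0, 75.2]
ee_rot: [0.701, -0.098, -0.7, -0.098]
contact_force: [-0.2, 1.8, 5.3]
gripper_width: 15.0
```

```bash
python3 -c "
from h import *
kn('w38')"
```

```text
43.3833 [ 497.94970967 -322.99660502   75.17323179] 14.773133128724854 [0.06107972 2.37322254 4.63875092] [ 0.73633178  0.13767877 -0.03367051] 164.09629603371812 0.025472610669385942
```

View pics/w38.png

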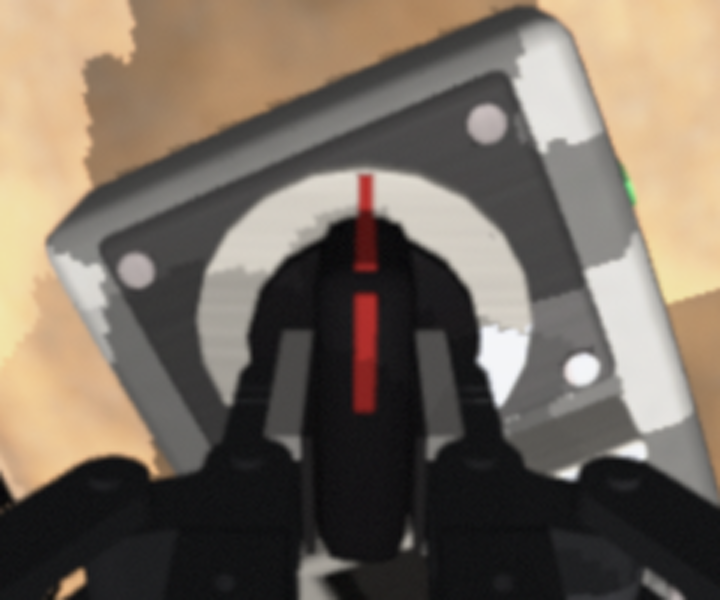

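Call:
apply_moves(
  targets="0 0 0 2 1; 0 0 0 5 1; 0 0 0 8 1; 0 0 0 10 1; 0 0 0 12 1; 0 0 0 12 1",
)

```text
clock: 43.88
position: [498.0, -323.0, 75.2]
ee_rot: [0.687, -0.171, -0.686, -0.171]
contact_force: [-0.6, 2.7, 5.6]
gripper_width: 14.5
```

```bash
python3 -c "
from h import *
kn('w39')"
```

```text
43.9333 [ 498.03709164 -322.996598     75.1621718 ] 14.882837270336198 [-0.74616008  2.89014923  6.00024201] [ 0.78686563  0.07956763 -0.107274  ] 152.11556416534285 -0.18366854151313297
```

View pics/w39.png

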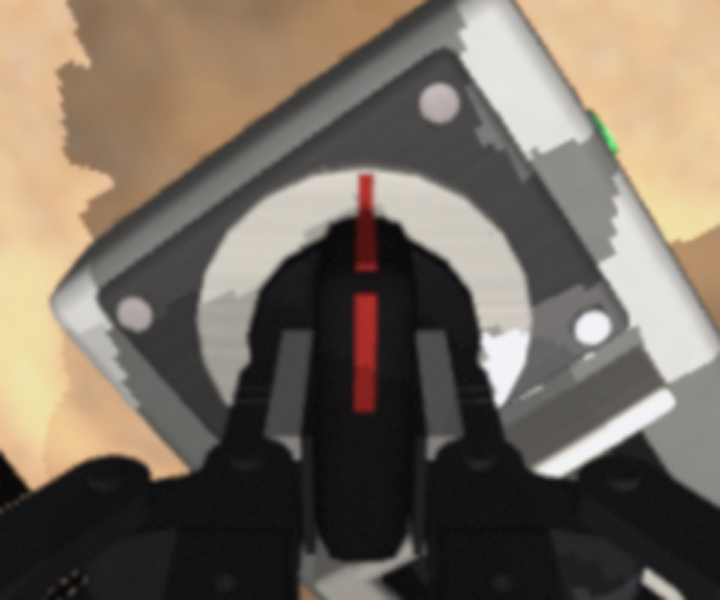

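Call:
apply_moves(
  targets="0 0 0 2 1; 0 0 0 5 1; 0 0 0 8 1; 0 0 0 10 1; 0 0 0 12 1; 0 0 0 12 1",
)

```text
clock: 44.43
position: [498.0, -323.1, 75.2]
ee_rot: [0.665, -0.241, -0.664, -0.241]
contact_force: [-1.0, 2.2, 5.9]
gripper_width: 15.0
```

```bash
python3 -c "
from h import *
kn('w40')"
```

```text
44.4833 [ 498.05067829 -323.01422614   75.16169446] 14.426977964852242 [-0.27065549  2.95776372  6.31903313] [0.77737006 0.07031797 0.11137103] 140.16064245787067 -0.39254459387819773
```

View pics/w40.png

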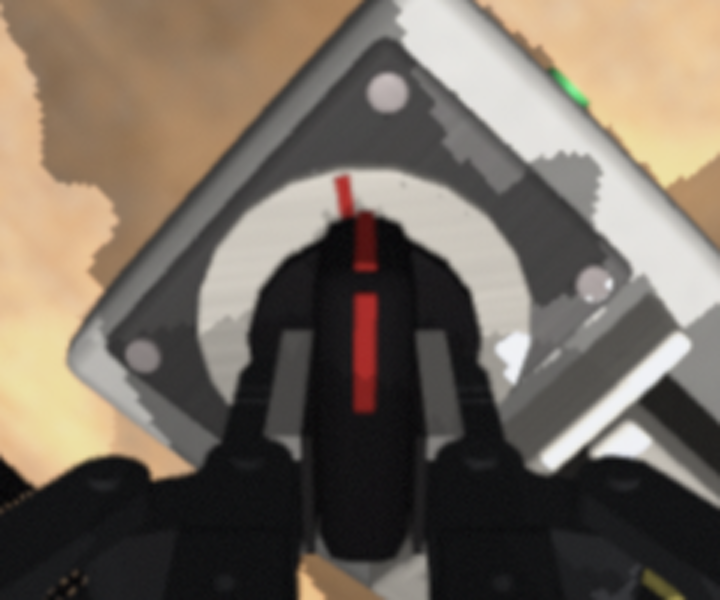

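Call:
apply_moves(
  targets="0 0 0 3 1; 0 0 0 7 1; 0 0 0 11 1; 0 0 0 15 1; 0 0 0 19 1; 0 0 0 22 1; 0 0 0 25 1; 0 0 0 25 1; 0 0 0 25 1",
)

```text
clock: 45.23
position: [498.1, -323.1, 75.2]
ee_rot: [0.597, -0.379, -0.597, -0.379]
contact_force: [-0.0, 2.2, 5.6]
gripper_width: 14.6
```

```bash
python3 -c "
from h import *
kn('w41')"
```

```text
45.2833 [ 498.08173048 -323.08962265   75.14999591] 14.81932505107844 [-0.85102695  2.14317322  5.13204473] [0.73944016 0.11076744 0.05882778] 115.19797672840514 -0.8280457090080585
```

View pics/w41.png

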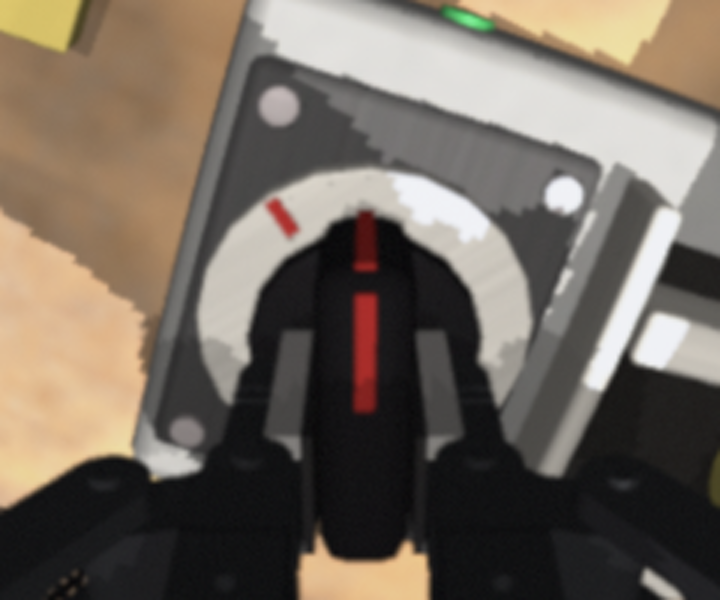

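Call:
apply_moves(
  targets="0 0 0 0 0.6; 0 0 0 0 0.4; 0 0 0 0 0; 0 0 0 0 -0.5; 0 0 0 0 -0.8; -15 0 0 0 -1; -40 0 0 0 -1; -80 0 0 0 -1; -120 0 0 0 -1; -160 0 0 0 -1",
)

```text
clock: 46.12
position: [497.1, -323.1, 236.2]
ee_rot: [-0.596, 0.38, 0.597, 0.38]
contact_force: [1.1, -0.7, -0.3]
gripper_width: 85.6
```

```bash
python3 - <<'E'
from h import *
d=get_image("wrist");d=get_image("wrist");d=get_image("wrist")
cv2.imwrite("pics/w42.png",d["img"][...,::-1])
d=get_image("scene");crop(d,"s42",120,130,380,310,3)
s=status.read_state();print(s["position"],s["clock"])
E
```

```text
[ 497.9345516  -323.16623846  236.09157229] 46.3167
```

View pics/w42.png

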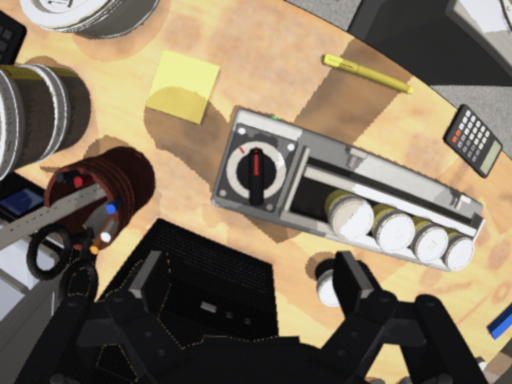

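View pics/s42.png

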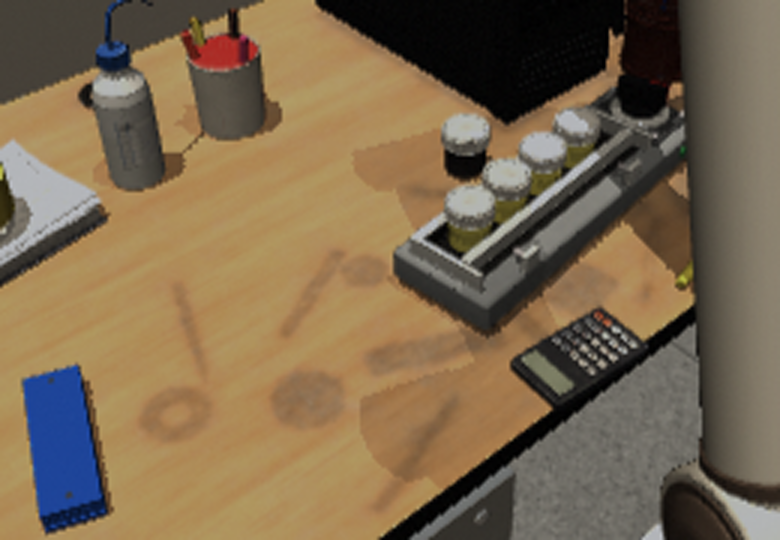

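```bash
python3 - <<'E'
from h import *
d=get_image("scene");crop(d,"s43",120,245,165,315,8)
E
```

```text
(no output)
```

View pics/s43.png

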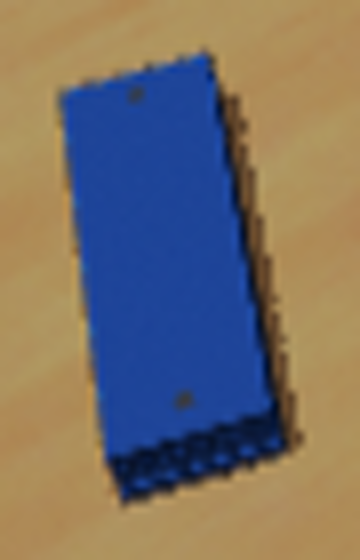

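The pile is flat and square, and the arm is clear of everything. Handing in.

```bash
python3 -c "
from bench import job
print(job.job_done())"
```

```text
the job is handed in; nothing more can be done
None
```

I finished the whole job and handed it in at about 46 s on the robot's clock. There's no verdict back, so what follows is from my own checks.

- **Pots:** Only four yellow pots were there (a, b, e and f; c and d were absent). All four stand upright in the trough, about 60 mm apart.
- **Plates:** Both loose plates lie on the blue plate at the left as a flat pile of three. The last pictures show the edges in line to within a few millimetres.
- **Clamp:** With all the pots in, I turned the knob about 154° clockwise. The collar followed until somewhere between 117° and 129°, then stopped while the knob turned on. The marks ended about 33° apart (0.58 rad), past one click and well under a quarter turn.
- **Bystanders:** The arm never went near the black pot or the sticky notes, and the last pictures show the black pot, notes, calculator and pen in place. I did not measure their positions again.

**Not exact:**
- **Plate pick-up:** On the first try at the bottom plate the fingers closed on top of it, pressing with about 10 N. I opened, lowered and gripped it properly.
- **Camera offset:** The wrist camera read a few millimetres off along one axis, so I also relied on the top camera and the finger position.
- **Torque reading:** It was too noisy to confirm the slip, so that rests on the marks in the pictures.

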